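# Stow the pigment pan and the tape measure in a painter's travel case

### The arm

A 6-joint arm with a two-finger parallel gripper is mounted at the origin on the work surface. World frame = base frame: x ahead of the robot, y to its left, z up, the work surface at z = 0. Lengths are in m, angles in rad, forces in N, time in s.
With the tool pointing down it reaches from about 0.325 to 0.9 m from the base axis. Payload 6.1 kg.
Tool frame: the origin (TCP) lies midway between the tips of the shut fingers; the grasp point (between the pads) lies 19 mm behind it; z points along the fingers, x is the direction in which the jaws open and shut, and the axes are right-handed (so a half turn about z gives the same grasp; the last joint's range is limited). The gripper opens to 85 mm and grips with 20 to 120 N. Pads are 22 mm wide; open, the fingers measure 114 mm over their backs; the gripper's body (76 mm by 85 mm) begins 54 mm behind the grasp point. The pads swing forward as they close: fully open they stand 13 mm farther back than shut.
Start: joints at [1.085, 0.22, 1.526, -0, 1.395, -0.126], TCP at [0.22, 0.585, 0.231] pointing down, gripper open.
Joint ranges: [-2.98, 2.98], [-0.91, 2.08], [0.09, 2.57], [-1.24, 4.39], [0.2, 2.65], [-2.68, 2.68]. Speed limits (rad/s): [2.57, 2.57, 3.01, 3.14, 3.14, 3.14].

### API

Orientations are given as a unit quaternion [w, x, y, z].
In Python, from plant import bot, optics gives the robot as it stands. The module is installed in compiled form; this text tells all that it offers.
- The arm moves only by the shell command python3 -m jog 'ROWS' [FORCE]. ROWS is JSON, a list of rows, each a list of 5 numbers: the opening, from -1 (shut) to 1 (fully open), so that 0 is half open, then the shift along the tool's x, y, z in m, then the turn about the tool's z in rad. A call has exactly 8 rows; each row is the pose to reach, as a shift and turn from the pose commanded when the call began, along the tool's axes at that moment; what a row does not reach only later rows make up. A row lasts 1/12 s, in which the tool goes at most 41.7 mm and 7.16 degrees, less where a joint would pass 70% of its speed; a pose out of reach is approached as far as the arm can. A call with a gripper value outside its range is refused whole. The fingers move at their own pace and stop on an object; FORCE is the grip in N (left out, the last holds). Time passes only in rows, so rows that repeat a pose let the fingers close, or fill a call up. It gives the time, the measured TCP pose, the force and the opening at its end, in the units of the state.
- bot.observe(): the state, without advancing time (a new reading comes with each control period).
- optics.camera(name): name is "scene" or "top" or "wrist"; returns a dict with "color" (420x560x3 uint8, red, green, blue), "intrinsics" (3x3 intrinsics, pixels), "R" (3x3) and "t" (3): a world point X has camera coordinates R X + t. Camera axes: x right, y down, z forward; pixel columns grow to the right and rows downward; lengths in m; the calibration is good to about 2 mm. A picture is of the moment at which its call begins. There is no depth.
- bot.sign_off(): hands the job in, once; it reports no verdict.
The state is a dict: "time": time; "joint_pos": joint angles; "joint_velocities": joint speeds; "effort": joint torques, N m; "position": TCP position; "ee_rot": TCP orientation; "force": force on the tool from outside, world axes, zero at the start; "torque": the same for the moment, N m; "width": opening from 0.0 (shut) to 1.0 (fully open).
Only numpy, scipy, OpenCV 4.12 (cv2) and the standard library are available. Lean on these libraries where they do the work, as an engineer would, in place of code of your own. Each camera call takes 0.05 s, during which the arm holds its last target.

### The job

Pack the travel case: take off the cutter that lies across it and lay it on the bare desk, shuffle the loose red pigment pan about in its roomy keyed pocket until it drops fully home in the seat beneath, and press the tape measure fully home in its cutout in the foam. Leave them lying flat and released, and do not shift or knock over anything else on the desk.

Things in the scene. Friction and masses are not known exactly. Their poses are not given: they have to be found in the camera images.
- case: Open low aluminium case with foam insert, fixed; 220 (x) x 290 (y) x 44 mm. Origin: centre of its underside; x across its short side away from the robot, y along its long side, z up. Foam surface 40 mm up, rim 44 mm. Two stowed pans (blue, yellow, 48 x 86 mm, tops 48 mm up) along its +x side are part of it.
- pan_pocket (a point): Centre of the pan pocket's mouth, 40 mm above the desk, in the case's axes; matches the centre of the pan's rectangular body. Outline: the pan's, tab at the +y end, with 5 mm to spare all round; 14 mm deep, down to a ledge. Finger bays on both x sides: 46 mm long (y), centred, reaching 62 mm from this point, floored by the ledge.
- pan_ledge (a point): Point 14 mm straight below pan_pocket, at the height of the orange ledge (26 mm above the desk). Cut in the ledge is the seat: the pan's outline with 1.6 mm to spare all round, 12 mm deep (floor 14 mm above the desk), parallel to the case. Its centre lies off this point by an unknown amount, up to 2.5 mm in x and in y: shuffle the pan until it drops.
- tape_pocket (a point): Centre of the tape-measure cutout's mouth, 40 mm above the desk, in the case's axes; matches the centre of the square body. Outline: the tape measure's, nose at the +y end, with 2 mm to spare all round; 26 mm deep (floor 14 mm above the desk). Finger bays on both x sides: 46 mm long (y), centred, reaching 62 mm from this point, floor 26 mm above the desk.
- tape_lips (a point): Point 7 mm straight below tape_pocket, midway between two springy foam lips, one at each y end of the cutout, leaning about 5 mm into it (tops at its edge, so they guide). The tape measure stays high on them until pressed down with roughly 5 to 20 N; they then pinch its ends.
- pan_center (a point): Centre (half-way up) of the pigment pan lying flat: white plastic block 54 (x) x 86 (y) x 34 mm high, red top, 0.15 to 0.31 kg; a key tab 16 mm wide (centred at x = +13 mm), full height, stands 12 mm out of its +y end. Grip across x. Stowed, its x and y point as the case's do and its centre is 31 mm above the desk (underside 14, top 48).
- tape_center (a point): Centre (half-way up) of the tape measure lying flat: pale green-grey block 60 (x) x 66 (y) x 36 mm high, black and grey disc on top, 0.2 kg; a black nose 14 mm wide (centred at x = -18 mm), full height, stands 12 mm out of its +y end. Grip across x. Stowed, its x and y point as the case's do and its centre is 32 mm above the desk (underside 14, top 50).
- ink: Bystander: dark round ink bottle, 56 mm across, 105 mm high; origin under its centre.
- calculator: Bystander: black pocket calculator lying flat, 64 (x) x 100 (y) x 14 mm; origin under its centre.
- pencup: Bystander: black pen cup 72 mm across, 95 mm high, with pens and brushes up to 170 mm high; origin under its centre.
- bowl: Bystander: white bowl 90 mm across, 45 mm high; origin under its centre.
- weight: Bystander: brass paperweight bar, 24 (x) x 180 (y) x 18 mm; origin under its centre.
- cutter_center (a point): Centre (half-way up) of the handle of a green craft cutter: handle 22 (x) x 120 (y) x 14 mm, and a steel blade 12 mm wide reaching 93 mm from this point along +y; 0.08 kg. It starts lying flat on the foam, roughly along the case's y, its underside 40 mm above the desk and its handle's middle on the web between the two pockets, partly covering both. Grip across x.
- eraser: Bystander: white and blue eraser, 35 (x) x 65 (y) x 20 mm; origin under its centre.
Mind the look-alikes: they are no part of the job. Leave any yellow look-alike of the part that bears pan_center alone.

How it is judged:
At the end, for the whole second after the job is handed in: All at rest: pan home in its seat (centre under 33.5 mm above the case underside, 31 when home), tape measure home (under 34.5 mm, 32 when home), each within 9 mm of its pocket centre, parallel to the case within 0.1 rad, flat within 0.05 rad; cutter on the desk (centre under 12.5 mm up) (z of pan_center in the frame of case below 0.0335 m and horizontal distance between pan_center and pan_pocket below 0.009 m and angle between the x axis of each of pan_center, tape_center and the x axis of case, either way round below 0.1 rad and angle between each of pan_center, tape_center's own z axis and vertical below 0.05 rad and linear speed of each of pan, tape, cutter below 0.02 m/s and z of tape_center in the frame of case below 0.0345 m and horizontal distance between tape_center and tape_pocket below 0.009 m and height (world z) of cutter_center below 0.0125 m); the robot touches nothing.
It fails at once if a bystander is shifted by more than 25 mm (distance of any of ink, calculator, pencup, bowl, weight, eraser from where it was at the start of the episode above 0.025 m).
It fails at once if a bystander is knocked over (tilted by more than 0.5 rad) (angle between any of ink, calculator, pencup, bowl, weight, eraser's own z axis and vertical above 0.5 rad).
It also fails if it takes over 72 s, if anything falls off the work surface, if the arm or the gripper's body presses on something with over 40 N, if the wrist force passes 120 N, or if a joint passes its speed limit or range.

## Working session

There is one attempt and no reset: what is moved stays moved. The work goes in short steps, Python scripts to look and compute and a shell command to move; the robot and the scene stay as the last step left them, time stands still between calls to the robot, and variables do not carry over. Pictures are saved under pics/ and viewed, and the job is handed in when it is done.

```bash
mkdir -p pics; ls
python3 - <<'E'
from plant import bot, optics
import cv2
s=bot.observe(); print(s)
for n in ["scene","top","wrist"]:
    c=optics.camera(n); cv2.imwrite(f"pics/{n}0.png",c["color"][:,:,::-1]); print(n,c["intrinsics"],c["R"],c["t"])
E
```

```text
pics
{'time': 0.0, 'joint_pos': array([ 1.08488065e+00,  2.21200532e-01,  1.52762308e+00,  5.79769446e-07,
        1.39469554e+00, -1.26084471e-01]), 'joint_velocities': array([ 1.44168675e-03, -1.31924175e-03, -9.82374643e-04,  6.50780393e-04,
        4.58758626e-04, -5.56085857e-05]), 'effort': array([ 1.49942818e-03, -4.96898353e+01, -3.89399707e+01, -1.50857231e-04,
        1.10418006e-02,  5.73512420e-05]), 'position': array([0.21978137, 0.58443405, 0.23020876]), 'ee_rot': array([ 4.44041639e-04,  8.22227186e-01,  5.69158613e-01, -8.54797793e-04]), 'force': array([-0.61940727,  0.01617636, -0.21486211]), 'torque': array([-0.00251937,  0.01577515,  0.02195665]), 'width': 0.9996862917708275}
scene [[438.64779994   0.         272.5634888 ]
 [  0.         438.64779994 216.14717004]
 [  0.           0.           1.        ]] [[ 0.55822128  0.82952199 -0.01680091]
 [ 0.59014691 -0.41120609 -0.69472021]
 [-0.58319433  0.3778926  -0.71908383]] [-0.27712334 -0.30380398  1.72744978]
top [[381.88513597   0.         279.59900412]
 [  0.         381.88513597 207.66234396]
 [  0.           0.           1.        ]] [[-0.02814762 -0.99960101  0.0023526 ]
 [-0.98942762  0.02752603 -0.1423914 ]
 [ 0.14226983 -0.00633571 -0.98980763]] [-0.01276301  0.56493474  1.10528113]
wrist [[317.68598518   0.         276.94521837]
 [  0.         317.68598518 209.803589  ]
 [  0.           0.           1.        ]] [[ 3.51834059e-01  9.36062205e-01 -5.85426342e-04]
 [ 8.87748404e-01 -3.33476078e-01  3.17327081e-01]
 [ 2.96842662e-01 -1.12166186e-01 -9.48315971e-01]] [-0.62497277 -0.04029295  0.3806888 ]
```

View pics/top0.png

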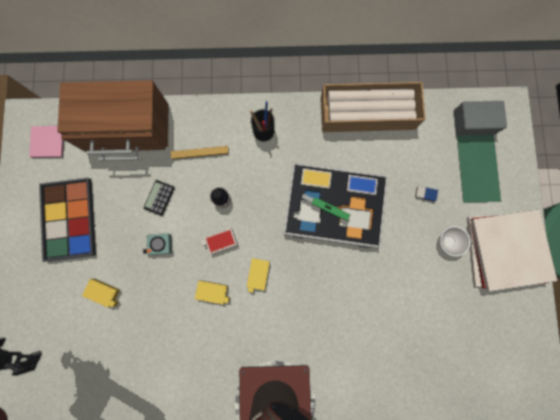

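View pics/scene0.png

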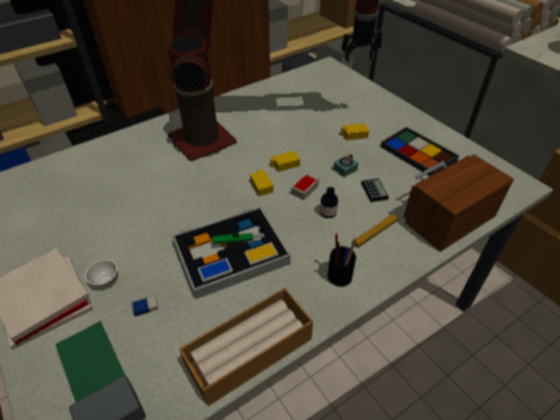

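View pics/wrist0.png

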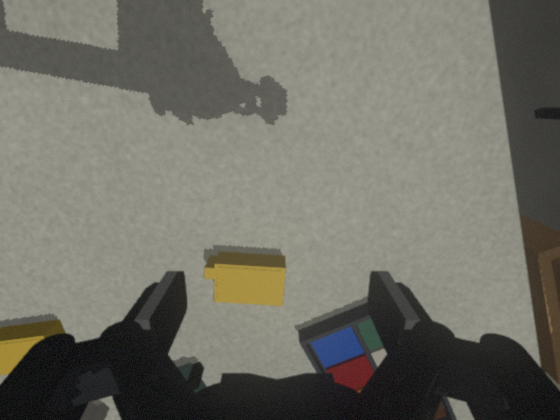

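The top view shows the red pan at (220,241). It could be confused with the yellow look-alikes at (212,293), (258,275) and (101,293). The red palette at (68,220) is another flat red thing. The tape measure is at (158,244), the cutter at (330,209), and the case at (337,206). I choose the red-topped block and will check it in close crops.

```bash
cat > h.py <<'E'
from plant import bot, optics
import cv2, numpy as np
from scipy.spatial.transform import Rotation as Ro
def unproj(c,px,z):
    px=np.atleast_2d(px).astype(float)
    K,R,t=c["intrinsics"],np.array(c["R"]),np.array(c["t"])
    d=(np.linalg.inv(K)@np.c_[px,np.ones(len(px))].T).T@R
    o=-R.T@t
    return o+d*((z-o[2])/d[:,2])[:,None]
def proj(c,X):
    X=np.atleast_2d(X); p=(c["R"]@X.T).T+c["t"]; p=p@np.array(c["intrinsics"]).T
    return p[:,:2]/p[:,2:]
def crop(im,x0,y0,x1,y1,s,name):
    a=cv2.resize(im[y0:y1,x0:x1,::-1],None,fx=s,fy=s,interpolation=cv2.INTER_CUBIC); cv2.imwrite("pics/"+name,a)
def rot(q): return Ro.from_quat([q[1],q[2],q[3],q[0]])
def go(s,tgt,yaw):
    """shift in tool frame & turn to reach tgt TCP with tool x at world yaw (mod pi)"""
    R=rot(s["ee_rot"]).as_matrix()
    d=R.T@(np.array(tgt)-s["position"])
    cur=np.arctan2(R[1,0],R[0,0]); dy=(yaw-cur+np.pi/2)%np.pi-np.pi/2
    return d.round(4),round(-dy,4),round(cur,4)
E
python3 - <<'E'
from h import *
c=optics.camera("top")
crop(c["color"],280,155,395,255,6.9,"t_case.png")
crop(c["color"],135,215,275,310,5.7,"t_parts.png")
E
```

```text
(no output)
```

View pics/t_case.png

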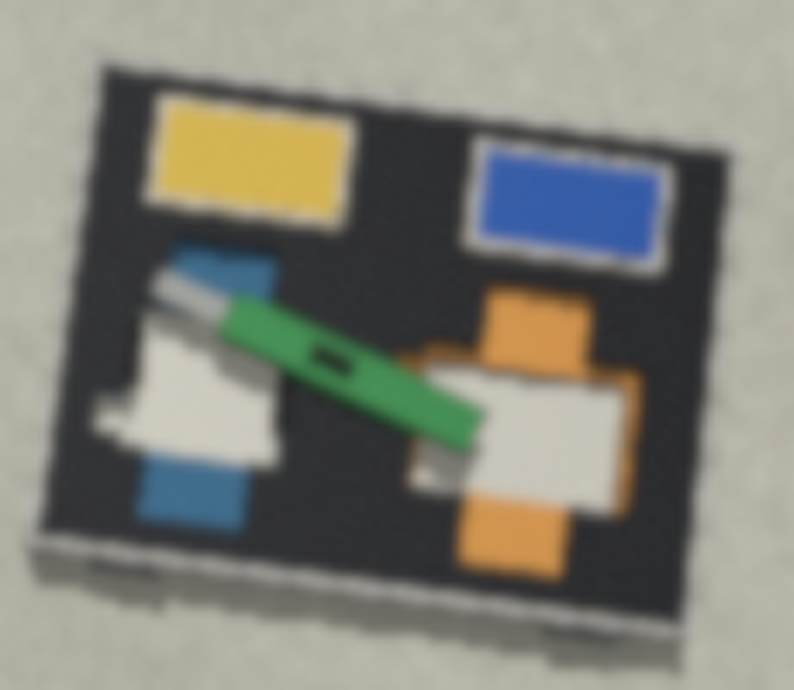

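View pics/t_parts.png

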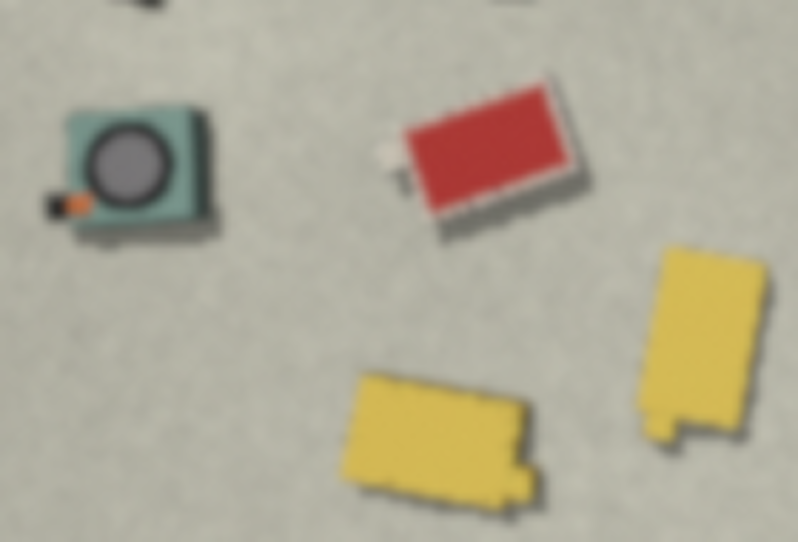

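Run:
```python
from h import *
c=optics.camera("top")
def pts(L,s,ox,oy,z):
    L=np.array(L,float); return unproj(c,np.c_[(L[:,0]+.5)/s-.5+ox,(L[:,1]+.5)/s-.5+oy],z)[:,:2]
def show(n,P,far):
    m=P.mean(0); print(n,"ctr",m.round(4),"edges",np.linalg.norm(np.diff(np.r_[P,P[:1]],axis=0),axis=1).round(4))
    y=((P[0]-P[1])+(P[3]-P[2])); print("  yaw of +y minus90:",round(np.arctan2(y[1],y[0])-np.pi/2,4)); return m,np.arctan2(y[1],y[0])-np.pi/2
# order: left(+y) top, right top, right bottom, left bottom
m,a=show("case",pts([(105,68),(730,153),(683,626),(38,540)],6.9,280,155,.044),0)
show("foam yellow",pts([(157,92),(355,118),(343,232),(143,205)],6.9,280,155,.048),0)
show("pan",pts([(405,130),(548,85),(572,160),(432,213)],5.7,135,215,.034),0)
show("tape",pts([(68,115),(190,105),(197,217),(78,228)],5.7,135,215,.036),0)
show("cutter",pts([(237,292),(487,410),(465,450),(220,330)],6.9,280,155,.054),0)
Ry=np.array([[np.cos(a),-np.sin(a)],[np.sin(a),np.cos(a)]])
for n,L in dict(panbayTop=[(487,287),(592,296)],panbayBot=[(460,570),(563,582)],pan_sides=[(405,355),(640,373),(617,517),(410,483)],tapebay=[(175,245),(278,258),(245,530),(137,517)]).items():
    print(n,((pts(L,6.9,280,155,.040)-m)@Ry).round(4))
S=optics.camera("top")["color"]
```

```text
case ctr [ 0.5691 -0.1974] edges [0.2767 0.2087 0.2782 0.2103]
  yaw of +y minus90: -0.1635
foam yellow ctr [ 0.6506 -0.1399] edges [0.0874 0.0512 0.0878 0.0509]
  yaw of +y minus90: -0.1631
pan ctr [0.4718 0.1504] edges [0.078  0.0414 0.0774 0.0458]
  yaw of +y minus90: 0.3071
tape ctr [0.4669 0.3355] edges [0.0637 0.0585 0.0617 0.0592]
  yaw of +y minus90: 0.059
cutter ctr [ 0.5565 -0.1795] edges [0.1183 0.0199 0.1164 0.0182]
  yaw of +y minus90: -0.4835
panbayTop [[ 0.0314 -0.0402]
 [ 0.0336 -0.0861]]
panbayBot [[-0.0931 -0.0422]
 [-0.0922 -0.0867]]
pan_sides [[-0.0033 -0.0081]
 [ 0.0026 -0.1104]
 [-0.0612 -0.1068]
 [-0.0587 -0.0166]]
tapebay [[ 0.0314  0.0972]
 [ 0.0318  0.0518]
 [-0.0885  0.0516]
 [-0.0892  0.0985]]
```

Run:
```python
from h import *
s=bot.observe(); c=optics.camera("wrist")
R=rot(s["ee_rot"]).as_matrix(); cp=-c["R"].T@c["t"]
print("cam in tool",(R.T@(cp-s["position"])).round(4)); print("cam axes in tool (rows)",(c["R"]@R).round(3))
print(go(s,(.53,-.19,.235),-.4835))
```

```text
cam in tool [ 0.0005 -0.0827 -0.1431]
cam axes in tool (rows) [[ 1.    -0.    -0.001]
 [-0.     0.948 -0.318]
 [ 0.001  0.318  0.948]]
(array([-0.616 ,  0.563 , -0.0037]), np.float64(-1.4471), np.float64(1.211))
```

```bash
python3 -m jog '[[1,-0.029,0.027,0,0.085],[0.5,-0.058,0.054,0,0.17],[0,-0.087,0.081,0,0.255],[0,-0.116,0.108,0,0.34],[0,-0.145,0.135,0,0.425],[0,-0.174,0.162,0,0.51],[0,-0.203,0.189,0,0.595],[0,-0.232,0.216,0,0.68]]' 30
python3 - <<'E'
from h import *
s=bot.observe(); print(s["position"],go(s,(.53,-.19,.235),-.4835))
E
```

```text
time: 1.02
position: [0.3408, 0.2901, 0.2315]
ee_rot: [-0.0, 0.965, 0.261, 0.0]
force: [0.8, 0.4, 0.3]
width: 0.501
[0.3407886  0.290127   0.23150368] (array([-0.0781,  0.5101, -0.0036]), np.float64(1.0108), np.float64(0.5273))
```

```bash
python3 -m jog '[[0,-0.006,0.04,0,0.08],[0,-0.012,0.08,0,0.16],[0,-0.018,0.12,0,0.24],[0,-0.024,0.16,0,0.32],[0,-0.03,0.2,0,0.4],[0,-0.036,0.24,0,0.48],[0,-0.042,0.28,0,0.56],[0,-0.048,0.32,0,0.64]]'
python3 - <<'E'
from h import *
s=bot.observe(); print(s["position"],go(s,(.53,-.19,.235),-.4835))
E
```

```text
time: 1.68
position: [0.4616, -0.0106, 0.2317]
ee_rot: [0.0, 0.998, -0.057, 0.001]
force: [0.8, 0.6, 0.2]
width: 0.495
[ 0.46158185 -0.01058106  0.2316729 ] (array([ 0.0883,  0.1705, -0.0032]), np.float64(0.3702), np.float64(-0.1133))
```

```bash
python3 -m jog '[[0,0.02,0.035,0,0.08],[0,0.04,0.07,0,0.16],[0,0.06,0.105,0,0.24],[0,0.08,0.14,0,0.32],[0,0.088,0.17,0,0.37],[0,0.088,0.17,0,0.37],[0,0.088,0.17,0,0.37],[0,0.088,0.17,0,0.37]]'
python3 - <<'E'
from h import *
s=bot.observe(); print(s["position"],go(s,(.53,-.19,.235),-.4835))
c=optics.camera("wrist"); cv2.imwrite("pics/w1.png",c["color"][:,:,::-1])
E
```

```text
time: 2.35
position: [0.5298, -0.1865, 0.231]
ee_rot: [-0.0, 0.971, -0.237, -0.0]
force: [0.2, -0.5, 0.1]
width: 0.5
[ 0.52983121 -0.18651736  0.23098666] (array([ 0.0018,  0.003 , -0.004 ]), np.float64(0.0047), np.float64(-0.4788))
```

View pics/w1.png

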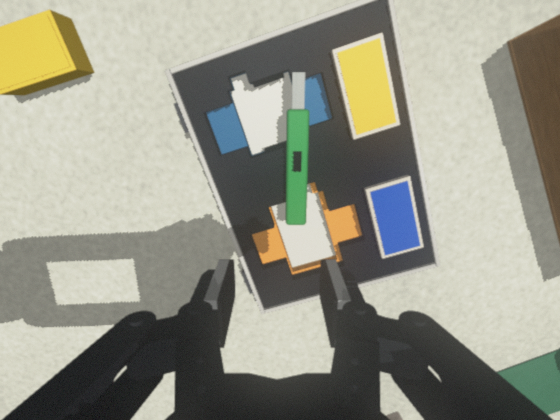

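```bash
cat >> h.py <<'E'
def seg(c,lo,hi,z,roi=None):
    hsv=cv2.cvtColor(c["color"],cv2.COLOR_RGB2HSV); m=cv2.inRange(hsv,np.array(lo),np.array(hi))
    if roi: k=np.zeros_like(m); k[roi[1]:roi[3],roi[0]:roi[2]]=255; m&=k
    n,lab,st,cen=cv2.connectedComponentsWithStats(m); i=1+st[1:,4].argmax()
    ct=max(cv2.findContours((lab==i).astype(np.uint8),cv2.RETR_EXTERNAL,cv2.CHAIN_APPROX_NONE)[0],key=len)[:,0]
    P=unproj(c,ct,z)[:,:2].astype(np.float32)*1000
    (x,y),wh,_=cv2.minAreaRect(P); b=cv2.boxPoints(((x,y),wh,_)); e=b[1]-b[0]; f=b[2]-b[1]
    L=e if np.linalg.norm(e)>np.linalg.norm(f) else f
    a=(np.arctan2(L[1],L[0]))%np.pi-np.pi/2
    ctr=unproj(c,cen[i:i+1],z)[0,:2]
    return dict(box=(round(x,1),round(y,1)),wh=np.round(wh,1),centroid=(ctr*1000).round(1),yaw=round(a,4))
E
python3 - <<'E'
from h import *
s=bot.observe();c=optics.camera("wrist")
print("cut",seg(c,(45,100,40),(80,255,255),.054,(200,50,350,260)))
print("yel",seg(c,(20,100,80),(35,255,255),.048,(300,10,450,160)))
print("blu",seg(c,(110,120,60),(130,255,255),.048,(340,160,450,280)))
print(unproj(c,[(172,72),(436,264),(263,308)],.044))
E
```

```text
cut {'box': (555.1, -178.3), 'wh': array([116.2,  21.8]), 'centroid': array([ 557.2, -174.7]), 'yaw': np.float32(-0.4803)}
yel {'box': (649.8, -140.4), 'wh': array([77.9, 40.1]), 'centroid': array([ 650.4, -138.5]), 'yaw': np.float32(-0.1695)}
blu {'box': (626.3, -278.7), 'wh': array([76.6, 38.6]), 'centroid': array([ 626.7, -277.1]), 'yaw': np.float32(-0.1679)}
[[ 0.49058267 -0.04061592  0.044     ]
 [ 0.64950044 -0.35410639  0.044     ]
 [ 0.44271361 -0.31472535  0.044     ]]
```

Run:
```python
from h import *
s=bot.observe(); print(go(s,(.556,-.179,.0435),-.4803))
```

```text
(array([ 0.0201, -0.0179,  0.1878]), np.float64(0.003), np.float64(-0.4773))
```

```bash
python3 -m jog '[[0,0.01,-0.01,0.03,0],[0,0.02,-0.018,0.06,0.003],[0,0.02,-0.018,0.095,0.003],[0,0.02,-0.018,0.13,0.003],[0,0.02,-0.018,0.16,0.003],[0,0.02,-0.018,0.18,0.003],[0,0.02,-0.018,0.187,0.003],[0,0.02,-0.018,0.187,0.003]]'
python3 -m jog '[[-0.5,0,0,0,0],[-1,0,0,0,0],[-1,0,0,0,0],[-1,0,0,0,0],[-1,0,0,0,0],[-1,0,0,-0.03,0],[-1,0,0,-0.06,0],[-1,0,0,-0.09,0]]' 30
python3 - <<'E'
from h import *
s=bot.observe(); print(s["position"],go(s,(.401,-.17,.13),-.168),go(s,(.401,-.17,.012),-.168))
c=optics.camera("wrist"); cv2.imwrite("pics/w2.png",c["color"][:,:,::-1])
E
```

```text
time: 3.12
position: [0.5547, -0.1783, 0.0424]
ee_rot: [-0.0, 0.971, -0.238, -0.002]
force: [0.4, 0.6, 0.8]
width: 0.497
time: 3.78
position: [0.5557, -0.1801, 0.1353]
ee_rot: [-0.0, 0.971, -0.239, -0.001]
force: [0.9, -0.4, -0.7]
width: 0.247
[ 0.55568697 -0.18014468  0.13526975] (array([-0.1418,  0.0627,  0.0054]), np.float64(-0.3141), np.float64(-0.4821)) (array([-0.1416,  0.0627,  0.1234]), np.float64(-0.3141), np.float64(-0.4821))
```

View pics/w2.png

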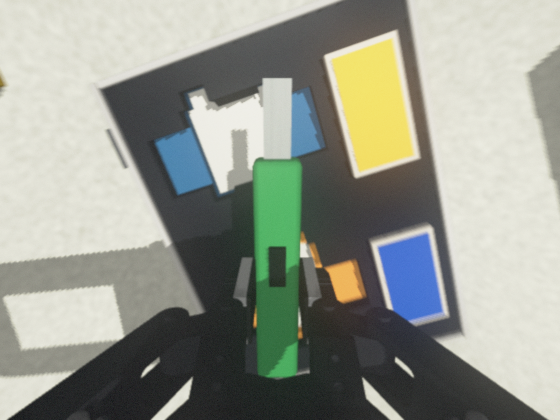

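```bash
python3 -m jog '[[-1,-0.035,0.015,0,-0.08],[-1,-0.07,0.03,0,-0.16],[-1,-0.105,0.046,0,-0.24],[-1,-0.142,0.063,0,-0.314],[-1,-0.142,0.063,0.035,-0.314],[-1,-0.142,0.063,0.07,-0.314],[-1,-0.142,0.063,0.1,-0.314],[-1,-0.142,0.063,0.12,-0.314]]'
python3 - <<'E'
from h import *
s=bot.observe(); print(s["position"],go(s,(.401,-.17,.003),-.168))
E
```

```text
time: 4.5
position: [0.4001, -0.1699, 0.0128]
ee_rot: [0.0, 0.996, -0.084, -0.0]
force: [0.2, -0.4, -0.3]
width: 0.244
[ 0.40009013 -0.16989698  0.0128396 ] (array([ 0.0009, -0.0001,  0.0098]), np.float64(-0.0007), np.float64(-0.1687))
```

```bash
python3 -m jog '[[-1,0,0,0.005,0],[-1,0,0,0.009,0],[-1,0,0,0.009,0],[-0.2,0,0,0.009,0],[-0.2,0,0,0.009,0],[-0.2,0,0,-0.02,0],[-0.2,0,0,-0.06,0],[-0.2,0,0,-0.1,0]]'
python3 - <<'E'
from h import *
s=bot.observe(); print(s["position"],go(s,(.56,-.135,.27),-.168))
E
```

```text
time: 5.17
position: [0.4004, -0.1698, 0.1152]
ee_rot: [-0.001, 0.996, -0.084, -0.001]
force: [0.6, -0.7, 0.3]
width: 0.397
[ 0.40038158 -0.16975168  0.11524669] (array([ 0.1513, -0.0611, -0.155 ]), np.float64(-0.0001), np.float64(-0.1681))
```

```bash
python3 -m jog '[[1,0.0,0,-0.035,0],[1,0.03,-0.012,-0.055,0],[1,0.06,-0.024,-0.075,0],[1,0.09,-0.036,-0.1,0],[1,0.12,-0.05,-0.125,0],[1,0.151,-0.061,-0.155,0],[1,0.151,-0.061,-0.155,0],[1,0.151,-0.061,-0.155,0]]'
python3 - <<'E'
from h import *
s=bot.observe(); print(s["position"])
c=optics.camera("wrist"); cv2.imwrite("pics/w3.png",c["color"][:,:,::-1])
crop(c["color"],80,20,480,320,2,"w3z.png")
E
```

```text
time: 5.83
position: [0.5628, -0.1354, 0.2722]
ee_rot: [0.001, 0.997, -0.083, 0.003]
force: [-0.6, -0.4, 0.0]
width: 1.002
[ 0.5627867  -0.13537631  0.27221052]
```

View pics/w3.png

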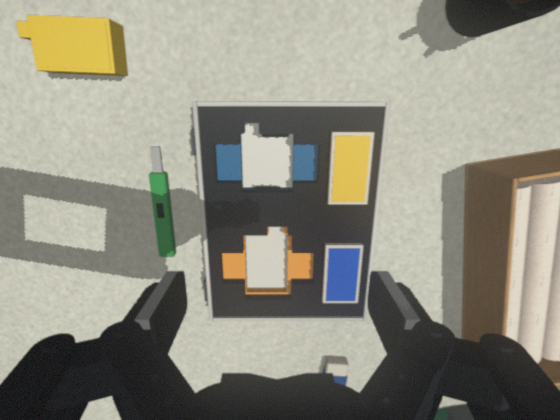

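View pics/w3z.png

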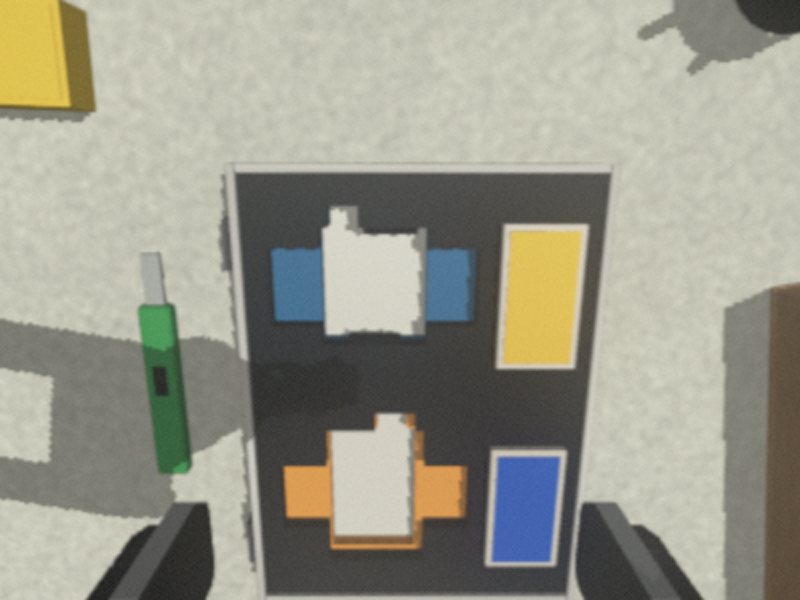

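Run:
```python
from h import *
c=optics.camera("wrist"); np.savez("w3.npz",color=c["color"],intrinsics=c["intrinsics"],R=c["R"],t=c["t"])
y=seg(c,(20,100,80),(35,255,255),.048,(300,110,400,220)); b=seg(c,(110,120,60),(130,255,255),.048,(310,230,380,320)); print(y);print(b)
f=lambda L,z: unproj(c,[((u+.5)/2-.5+80,(v+.5)/2-.5+20) for u,v in L],z)[:,:2]
d=np.array(y["box"])-np.array(b["box"]); a=-np.arctan2(d[0],d[1]); print("yaw",a)
R=np.array([[np.cos(a),-np.sin(a)],[np.sin(a),np.cos(a)]])
C=np.array([.5725,-.197])
print("pans in case", (np.array([y["box"],b["box"]])/1000-C)@R)
rim=f([(235,165),(612,165),(573,598),(263,598)],.044); print("rim",rim.round(4).tolist()); print(((rim-C)@R).round(4))
for n,L in dict(panbay=[(285,492),(466,492)],panbayy=[(300,466),(300,518),(445,466),(445,518)],tapebay=[(272,285),(474,285)],tapey=[(300,249),(300,322),(450,249),(450,322)],pocket=[(329,490),(422,490),(375,431),(375,549)],seat=[(332,490),(413,490),(355,431),(375,537)],tapepocket=[(323,290),(426,290),(375,233),(375,335)]).items():
    for z in (.04,.026): print(n,z,((f(L,z)-C)@R*1000).round(1).tolist())
```

```text
{'box': (649.4, -140.3), 'wh': array([76.4, 39.7]), 'centroid': array([ 649.7, -138.7]), 'yaw': np.float32(-0.1679)}
{'box': (625.8, -278.9), 'wh': array([75.3, 38. ]), 'centroid': array([ 626.1, -277.2]), 'yaw': np.float32(-0.1687)}
yaw -0.1686566143818489
pans in case [[ 0.06629132  0.06880379]
 [ 0.06629132 -0.07179109]]
rim [[0.4877, -0.0379], [0.6923, -0.0724], [0.649, -0.3528], [0.4376, -0.3169]]
[[-0.1103  0.1426]
 [ 0.0972  0.143 ]
 [ 0.1015 -0.1408]
 [-0.1129 -0.1409]]
panbay 0.04 [[-94.1, -61.0], [24.9, -60.9]]
panbay 0.026 [[-96.8, -68.6], [26.7, -68.4]]
panbayy 0.04 [[-83.4, -42.1], [-85.1, -80.4], [10.6, -42.0], [11.6, -80.3]]
panbayy 0.026 [[-85.7, -49.0], [-87.5, -88.7], [11.8, -48.9], [12.9, -88.6]]
tapebay 0.04 [[-94.6, 75.7], [24.5, 75.8]]
tapebay 0.026 [[-97.3, 73.2], [26.3, 73.4]]
tapey 0.04 [[-77.2, 96.6], [-79.1, 53.4], [9.7, 96.8], [11.0, 53.5]]
tapey 0.026 [[-79.2, 94.9], [-81.2, 50.1], [10.9, 95.1], [12.3, 50.2]]
pocket 0.04 [[-65.2, -59.5], [-4.1, -59.4], [-34.6, -17.5], [-35.3, -104.3]]
pocket 0.026 [[-66.7, -67.0], [-3.3, -66.9], [-35.0, -23.4], [-35.7, -113.5]]
seat 0.04 [[-63.2, -59.5], [-10.0, -59.4], [-47.3, -17.5], [-35.2, -94.9]]
seat 0.026 [[-64.7, -67.0], [-9.5, -67.0], [-48.2, -23.4], [-35.7, -103.8]]
tapepocket 0.04 [[-64.6, 72.7], [-3.8, 72.8], [-33.7, 105.8], [-34.1, 45.4]]
tapepocket 0.026 [[-66.2, 70.2], [-3.0, 70.3], [-34.1, 104.4], [-34.5, 41.8]]
```

Run:
```python
from h import *
a=-.1687;R=np.array([[np.cos(a),-np.sin(a)],[np.sin(a),np.cos(a)]]);C=np.array([.5725,-.197])
P=C+R@[-.035,-.0654]; T=C+R@[-.0355,.0734]; print("pan_pocket",P,"tape_pocket",T)
s=bot.observe(); M=rot(s["ee_rot"]).as_matrix(); print(M[:,1])
print(go(s,np.r_[P-.07*np.array([-np.sin(a),np.cos(a)]),.10],a))
```

```text
pan_pocket [ 0.52701614 -0.25559504] tape_pocket [ 0.54982789 -0.11868151]
[-1.66966514e-01 -9.85962567e-01 -2.28360886e-06]
(array([-0.0118,  0.1941,  0.1686]), np.float64(0.0009), np.float64(-0.1678))
```

```bash
python3 -m jog '[[1,0,0.03,0.025,0],[1,-0.005,0.06,0.05,0],[1,-0.012,0.09,0.08,0],[1,-0.012,0.12,0.105,0],[1,-0.012,0.15,0.13,0],[1,-0.012,0.18,0.155,0],[1,-0.012,0.194,0.168,0],[1,-0.012,0.194,0.168,0]]'
python3 - <<'E'
from h import *
s=bot.observe(); print(s["position"])
c=optics.camera("wrist"); np.savez("w4.npz",color=c["color"],intrinsics=c["intrinsics"],R=c["R"],t=c["t"])
cv2.imwrite("pics/w4.png",c["color"][:,:,::-1])
P=proj(c,[[.527,-.2556,.026]]); print(P)
crop(c["color"],150,10,390,190,3.3,"w4z.png")
E
```

```text
time: 6.6
position: [0.5106, -0.3255, 0.0957]
ee_rot: [-0.002, 0.996, -0.086, -0.004]
force: [0.0, 0.4, -0.2]
width: 0.998
[ 0.51061505 -0.32545094  0.09568086]
[[285.67151227 121.65040719]]
```

View pics/w4z.png

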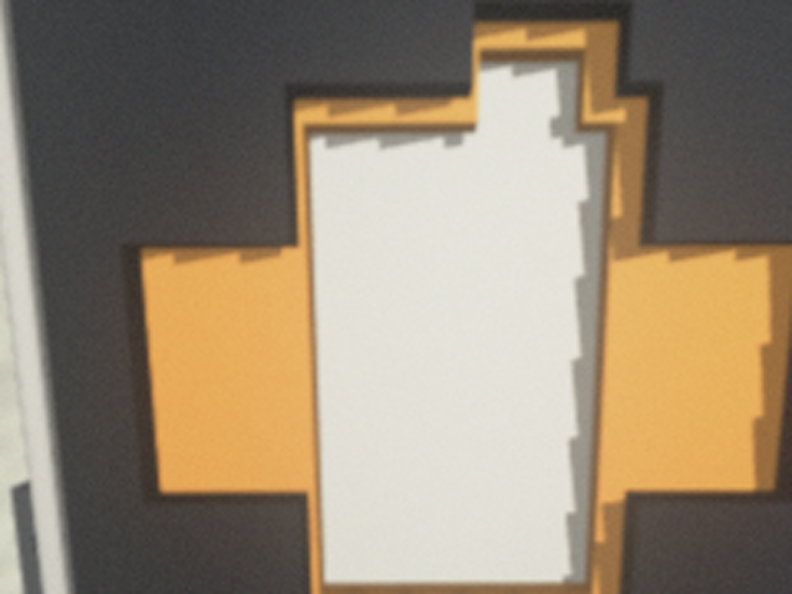

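Run:
```python
from h import *
c=dict(np.load("w4.npz")); crop(c["color"],190,130,390,280,4,"w4y.png"); crop(c["color"],180,10,380,160,4,"w4x.png")
```

```text
(no output)
```

View pics/w4y.png

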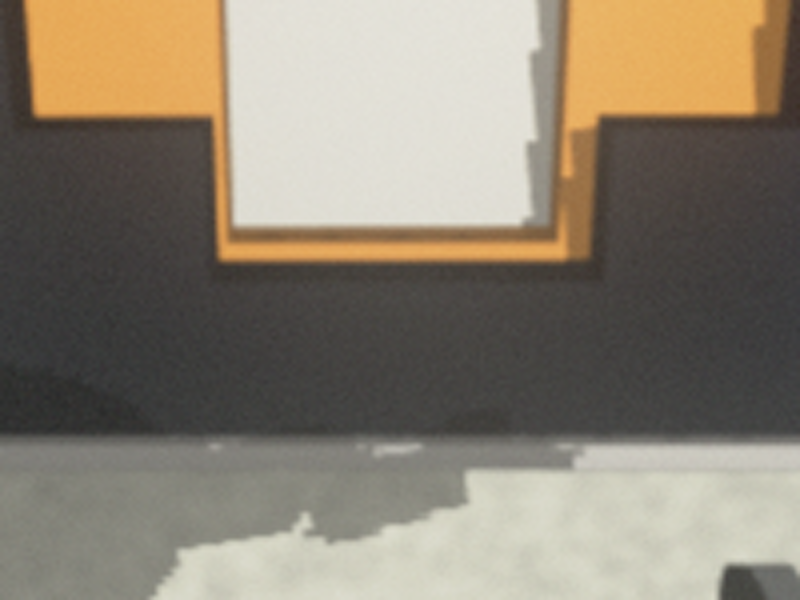

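View pics/w4x.png

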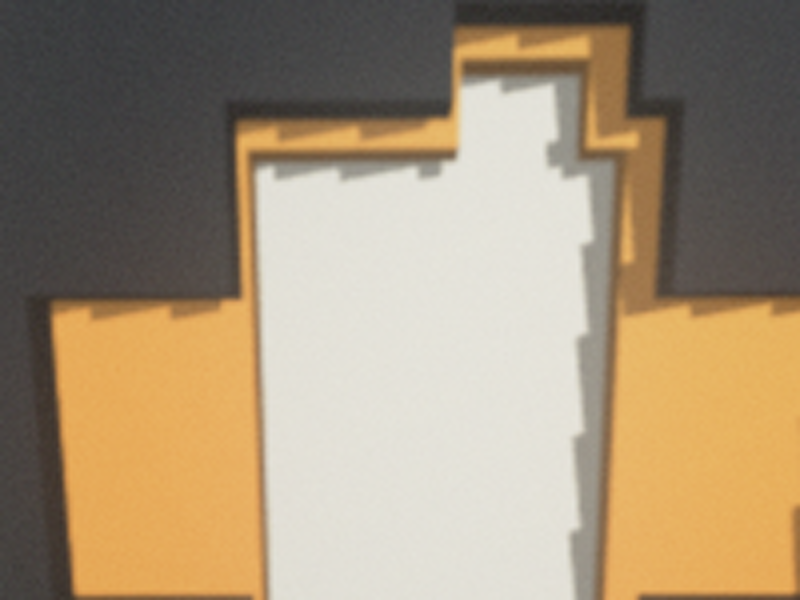

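Run:
```python
from h import *
c=dict(np.load("w4.npz"))
a=-.1687;R=np.array([[np.cos(a),-np.sin(a)],[np.sin(a),np.cos(a)]]);C=np.array([.5725,-.197])
f=lambda L,ox,oy,z=.026: ((unproj(c,[((u+.5)/4-.5+ox,(v+.5)/4-.5+oy) for u,v in L],z)[:,:2]-C)@R*1000).round(1)
print("pocket top L,R,T",f([(237,125),(662,125),(350,118)],180,10).tolist())
print("pocket bot L,R,B",f([(218,250),(594,250),(400,262)],190,130).tolist())
print("seat top L,R,T",f([(249,160),(621,160),(350,151)],180,10).tolist())
print("seat bot L,R,B",f([(228,235),(560,235),(400,242)],190,130).tolist())
print("bay",f([(52,310)],180,10).tolist(),f([(34,112),(782,112)],190,130).tolist(), f([(150,298)],180,10).tolist(),f([(150,118)],190,130).tolist())
P=f([(400,300)],180,10)
for k in (-.0355,):
  pass
```

```text
pocket top L,R,T [[-63.4, -18.4], [0.4, -18.8], [-46.4, -17.6]]
pocket bot L,R,B [[-63.6, -112.5], [1.5, -112.6], [-32.0, -114.7]]
seat top L,R,T [[-61.8, -23.2], [-5.5, -23.5], [-46.4, -22.0]]
seat bot L,R,B [[-61.8, -109.8], [-4.5, -109.9], [-32.1, -111.1]]
bay [[-93.5, -44.3]] [[-93.7, -88.5], [31.6, -88.8]] [[-78.0, -42.6]] [[-74.2, -89.6]]
```

Run:
```python
from h import *
c0=dict(np.load("w4.npz")); s=bot.observe(); print(s["position"],s["ee_rot"])
c=optics.camera("wrist"); s=bot.observe(); print(s["position"],s["ee_rot"])
g=lambda x: cv2.cvtColor(x["color"][0:270,100:450],cv2.COLOR_RGB2GRAY).astype(np.float32)
print(cv2.phaseCorrelate(g(c0),g(c)))
X=[[.527,-.2556,.026]]; print(proj(c0,X),proj(c,X))
np.savez("w5.npz",color=c["color"],intrinsics=c["intrinsics"],R=c["R"],t=c["t"])
M=rot(s["ee_rot"]).as_matrix(); print((c["R"]@M).round(4)); print((M.T@(-c["R"].T@c["t"]-s["position"])).round(4))
```

```text
[ 0.51221578 -0.32441688  0.09780608] [-0.00195737  0.99631035 -0.08575278 -0.0028849 ]
[ 0.51381108 -0.32408717  0.09971506] [-0.00125379  0.99637509 -0.08504545 -0.00154502]
((-0.5616228292624328, 0.5646710543023801), 0.49125085720800077)
[[285.67151227 121.65040719]] [[283.30873683 123.48297045]]
[[ 1.000e+00  1.100e-03  2.100e-03]
 [-4.000e-04  9.491e-01 -3.150e-01]
 [-2.300e-03  3.150e-01  9.491e-01]]
[-0.0021 -0.0814 -0.1413]
```

Run:
```python
from h import *
c0=dict(np.load("w4.npz"))
for i in range(3): c=optics.camera("wrist")
s=bot.observe(); print(s["time"],s["position"],s["ee_rot"])
g=lambda x: cv2.cvtColor(x["color"][0:270,100:450],cv2.COLOR_RGB2GRAY).astype(np.float32)
(dx,dy),_=cv2.phaseCorrelate(g(c0),g(c)); print(dx,dy)
np.savez("w5.npz",color=c["color"],intrinsics=c["intrinsics"],R=c["R"],t=c["t"])
a=-.1687;R=np.array([[np.cos(a),-np.sin(a)],[np.sin(a),np.cos(a)]]);C=np.array([.5725,-.197])
f=lambda L,ox,oy,z=.026: ((unproj(c,[((u+.5)/4-.5+ox+dx,(v+.5)/4-.5+oy+dy) for u,v in L],z)[:,:2]-C)@R*1000).round(1)
print("pocket top L,R,T",f([(237,125),(662,125),(350,118)],180,10).tolist())
print("pocket bot L,R,B",f([(218,250),(594,250),(400,262)],190,130).tolist())
print("seat top L,R,T",f([(249,160),(621,160),(350,151)],180,10).tolist())
print("seat bot L,R,B",f([(228,235),(560,235),(400,242)],190,130).tolist())
X=np.array([[.527,-.2556,.026]]); print(proj(c,X))
crop(c["color"],180,10,380,160,4,"w5x.png")
print(go(s,(.4718-.0,.1504+.06,.19),.307))
```

```text
6.85 [ 0.51645879 -0.32397863  0.10251381] [ 3.08942665e-04  9.96505305e-01 -8.35263774e-02  6.52780083e-04]
0.08804392848770703 -0.34198105745599605
pocket top L,R,T [[-58.9, -15.3], [6.7, -15.2], [-41.4, -14.3]]
pocket bot L,R,B [[-58.7, -111.9], [8.4, -111.9], [-26.2, -114.1]]
seat top L,R,T [[-57.2, -20.2], [0.7, -20.1], [-41.5, -18.9]]
seat bot L,R,B [[-56.8, -109.1], [2.2, -109.1], [-26.3, -110.4]]
[[277.50727997 124.4490753 ]]
(array([-0.1329, -0.5194, -0.0879]), np.float64(-0.4742), np.float64(-0.1672))
```

View pics/w5x.png

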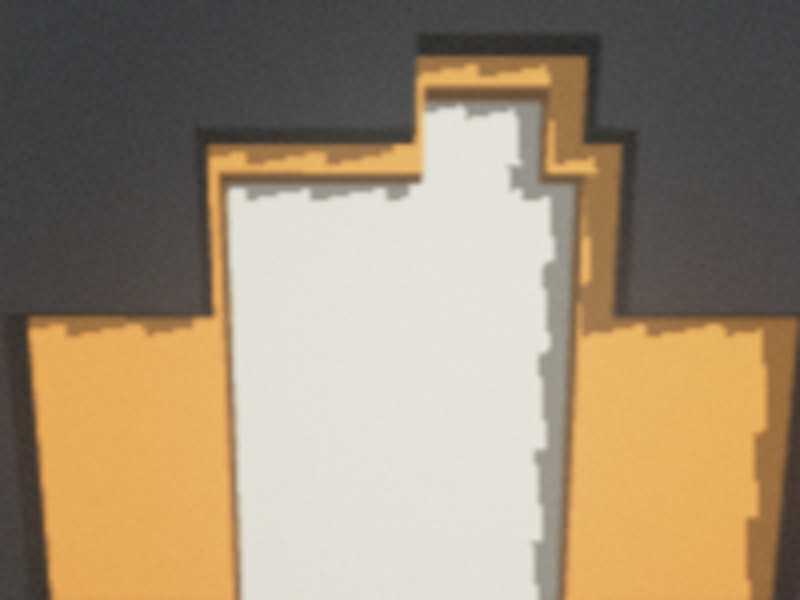

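Run:
```python
from h import *
c=dict(np.load("w5.npz")); crop(c["color"],180,130,380,280,4,"w5y.png")
a=-.1687;R=np.array([[np.cos(a),-np.sin(a)],[np.sin(a),np.cos(a)]]);C=np.array([.5725,-.197])
f=lambda L,ox,oy,z=.026: ((unproj(c,[((u+.5)/4-.5+ox,(v+.5)/4-.5+oy) for u,v in L],z)[:,:2]-C)@R*1000).round(1)
print("pocket top L,R,T",f([(207,150),(621,150),(320,143)],180,10).tolist())
print("seat top L,R,T",f([(221,185),(580,185),(320,177)],180,10).tolist())
```

```text
pocket top L,R,T [[-63.7, -19.0], [0.6, -18.9], [-46.2, -18.0]]
seat top L,R,T [[-61.8, -23.9], [-5.6, -23.8], [-46.3, -22.8]]
```

View pics/w5y.png

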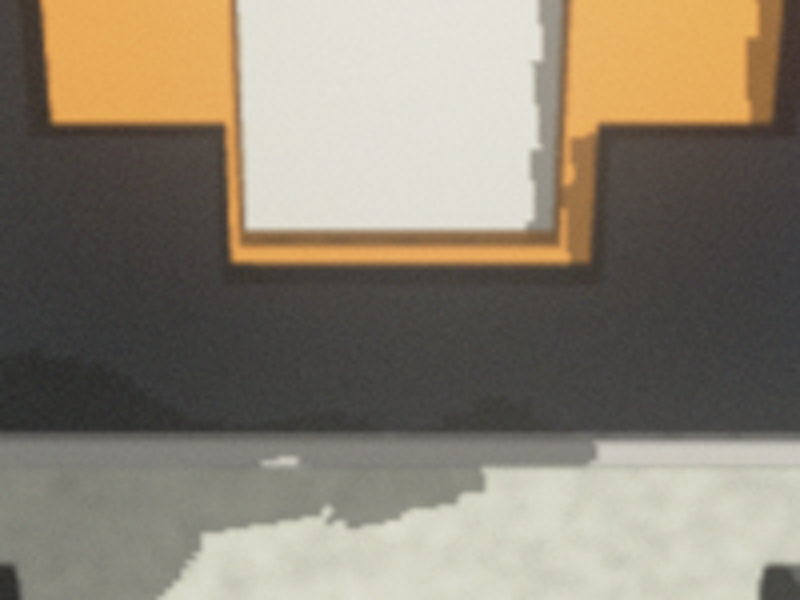

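Run:
```python
from h import *
c=dict(np.load("w5.npz"))
a=-.1687;R=np.array([[np.cos(a),-np.sin(a)],[np.sin(a),np.cos(a)]]);C=np.array([.5725,-.197])
f=lambda L,ox,oy,z=.026: ((unproj(c,[((u+.5)/4-.5+ox,(v+.5)/4-.5+oy) for u,v in L],z)[:,:2]-C)@R*1000).round(1)
print("pocket bot",f([(231,255),(594,255),(400,264)],180,130).tolist())
print("seat bot",f([(242,237),(560,237),(400,244)],180,130).tolist())
s=bot.observe(); print(s["time"],go(s,(.4718,.1504,.19),.307))
```

```text
pocket bot [[-63.6, -113.1], [1.2, -113.0], [-33.4, -114.7]]
seat bot [[-61.5, -109.8], [-5.0, -109.7], [-33.4, -111.0]]
6.85 (array([-0.1229, -0.4603, -0.0879]), np.float64(-0.4742), np.float64(-0.1672))
```

```bash
python3 -m jog '[[1,0,-0.02,-0.035,0],[1,-0.005,-0.055,-0.055,-0.04],[1,-0.015,-0.095,-0.07,-0.1],[1,-0.026,-0.135,-0.08,-0.16],[1,-0.038,-0.173,-0.088,-0.2],[1,-0.05,-0.211,-0.088,-0.25],[1,-0.062,-0.249,-0.088,-0.3],[1,-0.074,-0.287,-0.088,-0.35]]'
python3 - <<'E'
from h import *
s=bot.observe(); print(s["time"],go(s,(.4718,.1504,.19),.307))
E
```

```text
time: 7.52
position: [0.4909, -0.0265, 0.1911]
ee_rot: [0.0, 0.996, 0.093, 0.002]
force: [-0.8, -0.3, -0.6]
width: 1.002
7.5167 (array([ 0.014 , -0.1774,  0.001 ]), np.float64(-0.121), np.float64(0.186))
```

```bash
python3 -m jog '[[1,0.004,-0.038,0,-0.04],[1,0.008,-0.076,0,-0.08],[1,0.011,-0.114,0,-0.12],[1,0.014,-0.15,0,-0.12],[1,0.014,-0.175,0,-0.12],[1,0.014,-0.175,0,-0.12],[1,0.014,-0.175,0,-0.12],[1,0.014,-0.175,0,-0.12]]'
python3 - <<'E'
from h import *
for i in range(3): c=optics.camera("wrist")
s=bot.observe(); print(s["time"],s["position"])
cv2.imwrite("pics/w6.png",c["color"][:,:,::-1])
np.savez("w6.npz",color=c["color"],intrinsics=c["intrinsics"],R=c["R"],t=c["t"])
hsv=cv2.cvtColor(c["color"],cv2.COLOR_RGB2HSV); print(hsv[200:216:5,270:290:5].tolist())
print(go(s,(.4718,.1504,.19),.307))
E
```

```text
time: 8.18
position: [0.4731, 0.1456, 0.1901]
ee_rot: [0.0, 0.988, 0.151, 0.001]
force: [-0.1, -0.1, -0.3]
width: 0.999
8.3333 [0.47340349 0.14442275 0.18960342]
[[[1, 128, 96], [2, 160, 147], [2, 161, 146], [2, 164, 146]], [[1, 153, 145], [2, 158, 147], [2, 160, 147], [2, 159, 149]], [[2, 156, 149], [1, 159, 148], [1, 160, 148], [0, 152, 149]], [[1, 150, 148], [1, 153, 147], [2, 152, 149], [2, 154, 147]]]
(array([ 0.0002, -0.0062, -0.0004]), np.float64(-0.0063), np.float64(0.3007))
```

View pics/w6.png

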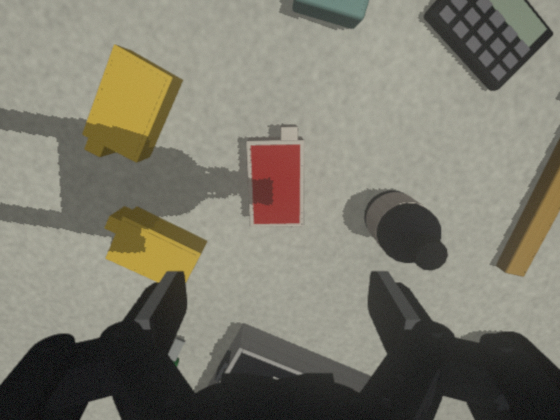

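Run:
```python
from h import *
c=dict(np.load("w6.npz"))
m=cv2.cvtColor(c["color"],cv2.COLOR_RGB2HSV); 
print("red",seg(c,(0,90,40),(8,255,255),.034,(220,110,330,250)))
crop(c["color"],220,110,340,240,5,"w6z.png")
s=bot.observe(); print(unproj(c,[(374,195),(400,195)],.105),unproj(c,[(352,215)],0))
```

```text
red {'box': (469.7, 151.5), 'wh': array([45.7, 77.9]), 'centroid': array([469.1, 153.5]), 'yaw': np.float32(0.3172)}
[[0.53672526 0.18337411 0.105     ]
 [0.55524002 0.18912318 0.105     ]] [[0.56320003 0.13630163 0.        ]]
```

View pics/w6z.png

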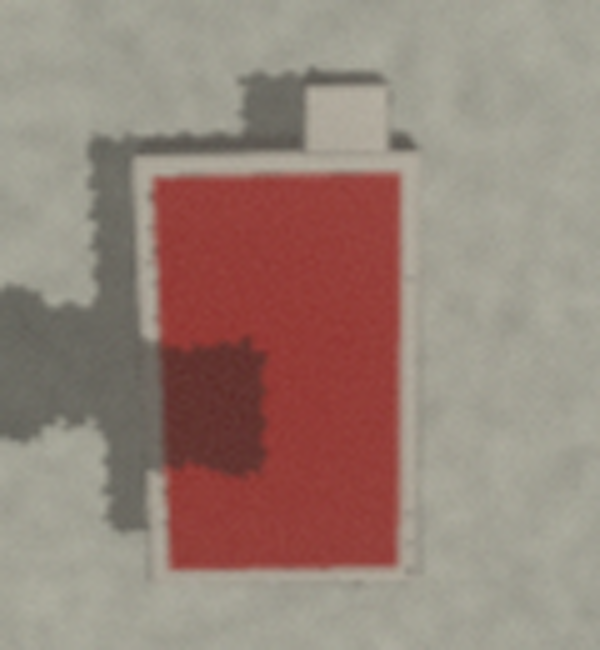

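Run:
```python
from h import *
c=dict(np.load("w6.npz")); crop(c["color"],320,160,480,280,5,"w6i.png")
t=optics.camera("top"); crop(t["color"],195,175,255,260,8,"t_ink.png")
for z in (0,.05): print(unproj(c,[(364,212)],z),unproj(c,[(385,192)],z))
```

```text
[[0.57460426 0.14353045 0.        ]] [[0.58766306 0.17159815 0.        ]]
[[0.55559878 0.15552912 0.05      ]] [[0.56669593 0.17938059 0.05      ]]
```

View pics/w6i.png

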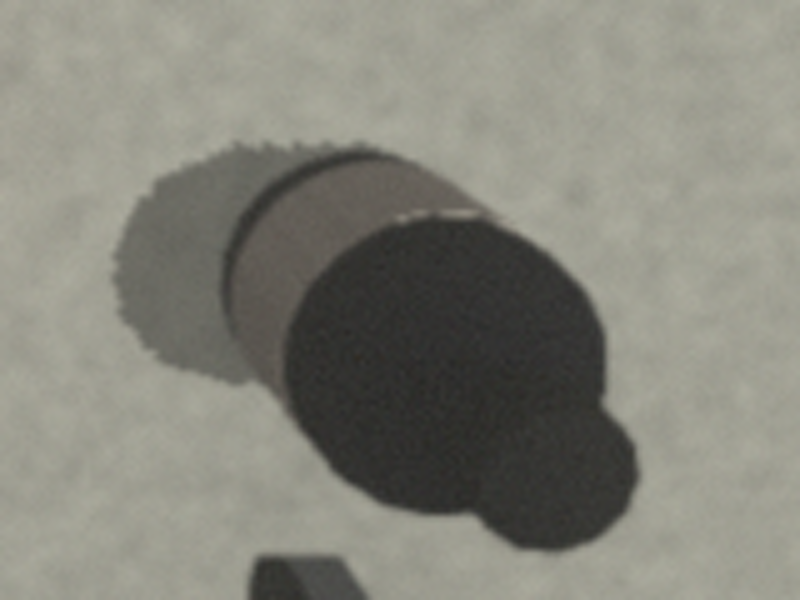

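Run:
```python
from h import *
s=bot.observe(); print(s["time"],s["position"],go(s,(.470,.1515,.012),.315))
```

```text
8.3833 [0.47338948 0.14439317 0.18949615] (array([-0.0012, -0.0078,  0.1775]), np.float64(-0.0146), np.float64(0.3004))
```

```bash
python3 -m jog '[[0.8,-0.001,-0.008,0.03,-0.015],[0.8,-0.001,-0.008,0.065,-0.015],[0.8,-0.001,-0.008,0.1,-0.015],[0.8,-0.001,-0.008,0.13,-0.015],[0.8,-0.001,-0.008,0.155,-0.015],[0.8,-0.001,-0.008,0.17,-0.015],[0.8,-0.001,-0.008,0.177,-0.015],[0.8,-0.001,-0.008,0.177,-0.015]]'
python3 - <<'E'
from h import *
s=bot.observe(); print(s["time"],s["position"],go(s,(.470,.1515,.012),.315),s["force"])
E
```

```text
time: 9.05
position: [0.4685, 0.1517, 0.0106]
ee_rot: [0.0, 0.988, 0.157, -0.002]
force: [0.1, -0.1, 1.3]
width: 0.902
9.05 [0.46849328 0.15168384 0.01058297] (array([ 0.0014,  0.0006, -0.0014]), np.float64(0.0006), np.float64(0.3156)) [ 0.12202365 -0.0766733   1.31212233]
```

```bash
python3 -m jog '[[0,0,0,0,0],[0,0,0,0,0],[-0.5,0,0,0,0],[-1,0,0,0,0],[-1,0,0,0,0],[-1,0,0,-0.02,0],[-1,0,0,-0.06,0],[-1,0,0,-0.1,0]]' 35
python3 - <<'E'
from h import *
a=-.1687;R=np.array([[np.cos(a),-np.sin(a)],[np.sin(a),np.cos(a)]]);C=np.array([.5725,-.197])
S=C+R@[-.0335,-.0667]; T=C+R@[-.032,.0724]
print("seat",S,"pocket",C+R@[-.0314,-.0663],"tape",T)
c=optics.camera("wrist"); cv2.imwrite("pics/w7.png",c["color"][:,:,::-1])
s=bot.observe(); print(s["time"],s["position"],s["width"],s["force"],go(s,np.r_[S,.14],a))
E
```

```text
time: 9.72
position: [0.4674, 0.1524, 0.1115]
ee_rot: [-0.0, 0.987, 0.158, -0.003]
force: [0.8, -0.2, -1.5]
width: 0.622
seat [ 0.52827658 -0.25712844] pocket [ 0.53041393 -0.25708671] tape [ 0.5531103  -0.12025497]
9.7667 [0.47374934 0.1535954  0.12148881] 0.6180407403495792 [7.56876041 3.50377788 3.30640188] (array([-0.0762,  0.4072, -0.0187]), np.float64(0.4862), np.float64(0.3175))
```

View pics/w7.png

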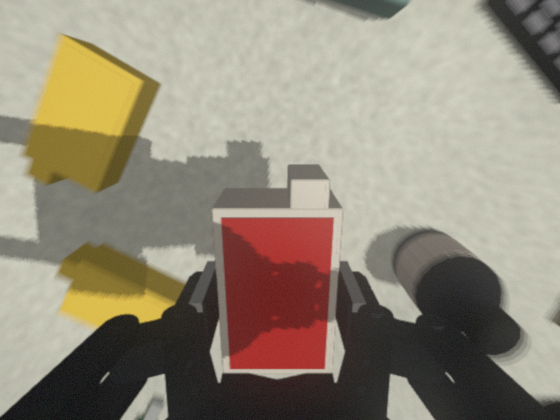

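```bash
python3 -m jog '[[-1,-0.005,0.03,-0.01,0.06],[-1,-0.012,0.065,-0.02,0.12],[-1,-0.02,0.103,-0.028,0.18],[-1,-0.028,0.142,-0.028,0.24],[-1,-0.035,0.18,-0.028,0.3],[-1,-0.042,0.219,-0.028,0.36],[-1,-0.05,0.258,-0.028,0.42],[-1,-0.057,0.297,-0.028,0.48]]'
python3 - <<'E'
from h import *
s=bot.observe(); print(s["time"],s["position"],s["width"],go(s,[.5283,-.2571,.14],-.1687))
E
```

```text
time: 10.43
position: [0.5077, -0.149, 0.1402]
ee_rot: [-0.0, 0.997, -0.083, -0.0]
force: [1.4, -0.1, -2.8]
width: 0.621
10.4333 [ 0.50773676 -0.14896916  0.14020986] 0.6211384147492401 (array([0.0381, 0.1033, 0.0002]), np.float64(0.0028), np.float64(-0.1659))
```

```bash
python3 -m jog '[[-1,0.012,0.03,0,0.003],[-1,0.025,0.065,0,0.003],[-1,0.038,0.09,0,0.003],[-1,0.038,0.103,0,0.003],[-1,0.038,0.103,0.03,0.003],[-1,0.038,0.103,0.04,0.003],[-1,0.038,0.103,0.04,0.003],[-1,0.038,0.103,0.04,0.003]]'
python3 - <<'E'
from h import *
for i in range(3): c=optics.camera("wrist")
s=bot.observe(); print(s["time"],s["position"],s["width"],s["force"],go(s,[.5283,-.2571,.10],-.1687))
np.savez("w8.npz",color=c["color"],intrinsics=c["intrinsics"],R=c["R"],t=c["t"])
cv2.imwrite("pics/w8.png",c["color"][:,:,::-1])
r=seg(c,(0,90,40),(8,255,255),s["position"][2]+.0234,(180,180,380,400)); print(r)
M=rot(s["ee_rot"]).as_matrix(); print("pan in tool", (M.T@(np.r_[np.array(r["box"])/1000,s["position"][2]]-s["position"])*1000).round(1), "yaw err",r["yaw"]+.1687)
E
```

```text
time: 11.1
position: [0.5278, -0.2534, 0.099]
ee_rot: [-0.001, 0.997, -0.082, -0.002]
force: [-0.3, -0.4, -2.4]
width: 0.622
11.25 [ 0.52981558 -0.25476495  0.10166263] 0.6266415041537565 [-0.24240874  0.09890743 -2.44372361] (array([-0.0011,  0.0026,  0.0017]), np.float64(0.0038), np.float64(-0.1649))
{'box': (528.7, -253.1), 'wh': array([75.7, 45. ]), 'centroid': array([ 529.4, -248.8]), 'yaw': np.float32(-0.1651)}
pan in tool [-1.4 -1.5 -0. ] yaw err 0.0036000013
```

View pics/w8.png

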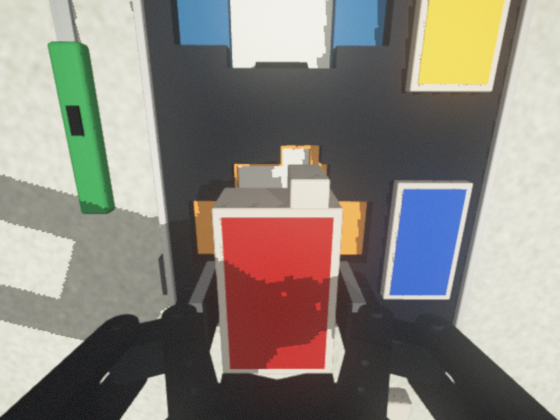

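Run:
```python
from h import *
c=dict(np.load("w8.npz")); crop(c["color"],180,130,380,280,4,"w8z.png")
```

```text
(no output)
```

View pics/w8z.png

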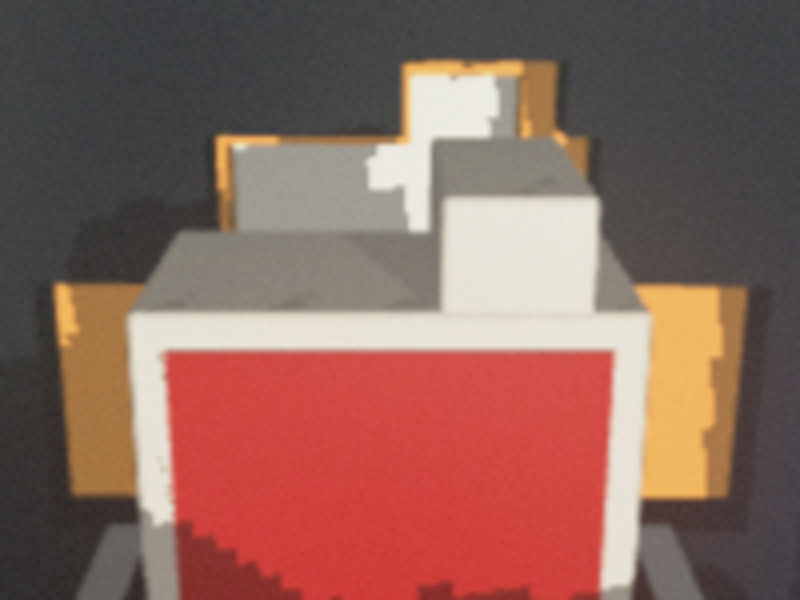

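Run:
```python
from h import *
c=dict(np.load("w8.npz"))
a=-.1687;R=np.array([[np.cos(a),-np.sin(a)],[np.sin(a),np.cos(a)]]);C=np.array([.5725,-.197])
f=lambda L,z=.026: ((unproj(c,[((u+.5)/4-.5+180,(v+.5)/4-.5+130) for u,v in L],z)[:,:2]-C)@R*1000).round(1)
print("bay",f([(56,290),(748,290),(72,495),(730,495)]).tolist())
print("bay z.04 top",f([(100,285),(700,285)],.04).tolist())
print("pocketL",f([(217,200),(588,150)]).tolist(),"seatL",f([(232,200)]).tolist(),"tabseat",f([(409,100),(520,100)]).tolist())
for dz in (.0234,.021): print("pan top white",f([(128,313),(650,313)],.1017+dz).tolist())
print("red box",((np.array([.5287,-.2531])-C)@R*1000).round(1))
print("pan lower edge",f([(180,232),(590,195)],.1017-.0106).tolist())
```

```text
bay [[-93.5, -48.8], [30.8, -48.4], [-93.7, -89.5], [31.2, -89.1]]
bay z.04 top [[-82.3, -43.6], [18.5, -43.2]]
pocketL [[-64.0, -32.2], [0.7, -23.1]] seatL [[-61.3, -32.2]] tabseat [[-30.4, -14.6], [-11.4, -14.5]]
pan top white [[-59.7, -20.7], [-8.2, -20.5]]
pan top white [[-60.2, -21.4], [-7.7, -21.3]]
red box [-33.8 -62.7]
pan lower edge [[-59.9, -21.2], [-9.2, -16.3]]
```

```bash
python3 -m jog '[[-1,0.0005,0.003,0.01,0.004],[-1,0.0005,0.003,0.02,0.004],[-1,0.0005,0.003,0.03,0.004],[-1,0.0005,0.003,0.04,0.004],[-1,0.0005,0.003,0.048,0.004],[-1,0.0005,0.003,0.054,0.004],[-1,0.0005,0.003,0.058,0.004],[-1,0.0005,0.003,0.06,0.004]]'
python3 - <<'E'
from h import *
s=bot.observe(); print(s["time"],s["position"],s["width"],s["force"],go(s,[.5283,-.2571,.10],-.1687),s["joint_velocities"].round(3))
E
```

```text
time: 11.92
position: [0.5286, -0.2579, 0.0393]
ee_rot: [-0.0, 0.996, -0.085, -0.001]
force: [0.1, -0.2, -3.6]
width: 0.623
11.9167 [ 0.52856002 -0.25788164  0.03925132] 0.6225481729744022 [ 0.09866761 -0.23584435 -3.61913775] (array([-0.0005, -0.0008, -0.0607]), np.float64(-0.0013), np.float64(-0.17)) [ 0.002  0.022 -0.003 -0.001 -0.034  0.001]
```

```bash
python3 -m jog '[[-1,0,0,0.002,0],[-1,0,0,0.003,0],[-1,0,0,0.004,0],[-1,0,0,0.005,0],[-1,0,0,0.006,0],[-1,0,0,0.007,0],[-1,0,0,0.007,0],[-1,0,0,0.007,0]]'
python3 - <<'E'
from h import *
s=bot.observe(); print(s["time"],s["position"],s["width"],s["force"],s["torque"],go(s,[.5283,-.2571,.10],-.1687))
E
```

```text
time: 12.58
position: [0.529, -0.2581, 0.0333]
ee_rot: [0.0, 0.996, -0.085, 0.0]
force: [-0.3, -0.0, -3.5]
width: 0.622
12.5833 [ 0.5289863  -0.25812407  0.03331066] 0.6220212115015568 [-0.27171148 -0.04157443 -3.51157617] [ 0.02961216 -0.02963522 -0.01260636] (array([-0.0008, -0.0009, -0.0667]), np.float64(-0.0013), np.float64(-0.17))
```

```bash
python3 -m jog '[[-1,0,0,0.0015,0],[-1,0,0,0.003,0],[-1,0,0,0.0045,0],[-1,0,0,0.006,0],[-1,0,0,0.0075,0],[-1,0,0,0.0085,0],[-1,0,0,0.0085,0],[-1,0,0,0.0085,0]]'
python3 - <<'E'
from h import *
for i in range(2): c=optics.camera("wrist")
cv2.imwrite("pics/w9.png",c["color"][:,:,::-1])
s=bot.observe(); print(s["time"],s["position"],s["width"],s["force"],s["torque"])
E
```

```text
time: 13.25
position: [0.529, -0.2582, 0.0279]
ee_rot: [-0.0, 0.996, -0.085, -0.0]
force: [-12.6, 6.5, 21.6]
width: 0.622
13.35 [ 0.52904367 -0.25816263  0.02793496] 0.6215990445465862 [-10.38820153   6.15587101  20.42078364] [ 0.98781962  1.58895295 -0.02668331]
```

View pics/w9.png

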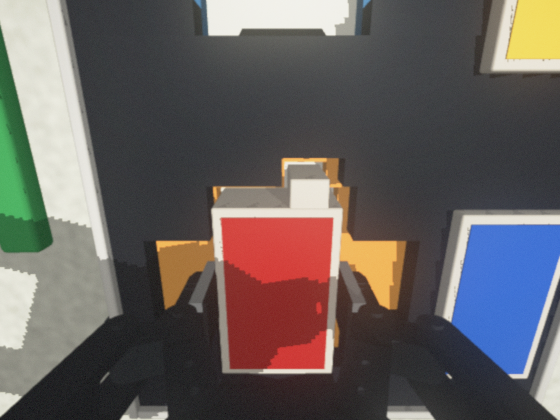

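Run:
```python
from h import *
c=optics.camera("wrist")
np.savez("w9.npz",color=c["color"],intrinsics=c["intrinsics"],R=c["R"],t=c["t"])
crop(c["color"],180,140,380,290,4,"w9z.png")
s=bot.observe(); print(s["time"],s["position"],s["force"],s["torque"])
```

```text
13.4 [ 0.52903086 -0.25814413  0.02787481] [-11.07897154   6.71267537  21.84359787] [ 0.96925301  1.59952798 -0.01611503]
```

View pics/w9z.png

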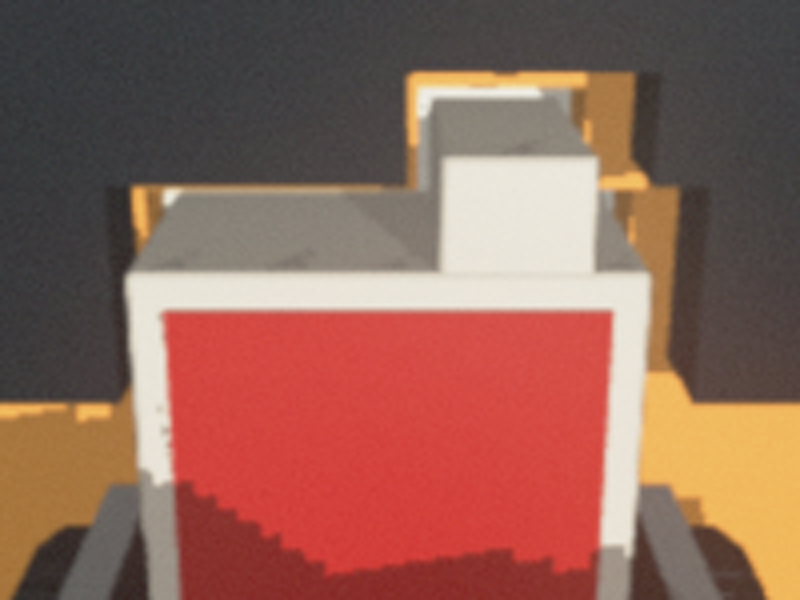

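```bash
python3 -m jog '[[-1,-0.0005,-0.0003,0,0],[-1,-0.001,-0.0006,0,0],[-1,-0.0015,-0.001,0,0],[-1,-0.002,-0.0013,0,0],[-1,-0.002,-0.0013,0,0],[-1,-0.002,-0.0013,0,0],[-1,-0.002,-0.0013,0,0],[-1,-0.002,-0.0013,0,0]]'
python3 - <<'E'
from h import *
s=bot.observe(); print(s["time"],s["position"],s["force"],s["torque"])
E
```

```text
time: 14.07
position: [0.529, -0.2582, 0.0279]
ee_rot: [0.001, 0.996, -0.085, 0.002]
force: [-2.7, 0.8, 13.3]
width: 0.622
14.0667 [ 0.52896363 -0.25816374  0.02792243] [-2.65958296  0.80382687 13.33622083] [0.16966968 0.82643441 0.02195874]
```

```bash
python3 -m jog '[[-1,-0.001,0,-0.0015,0],[-1,-0.002,0,-0.0015,0],[-1,-0.002,0,-0.0015,0],[-1,-0.001,-0.001,-0.0015,0],[-1,-0.001,-0.001,-0.0015,0],[-1,-0.001,-0.001,0,0],[-1,-0.001,-0.001,0,0],[-1,-0.001,-0.001,0,0]]'
python3 - <<'E'
from h import *
s=bot.observe(); print(s["time"],s["position"],s["force"],s["torque"])
E
```

```text
time: 14.73
position: [0.5276, -0.2571, 0.0279]
ee_rot: [0.001, 0.996, -0.085, 0.001]
force: [-4.4, -0.4, 18.9]
width: 0.621
14.7333 [ 0.52764415 -0.25709243  0.02789045] [-4.43319746 -0.39924479 18.89949992] [-0.04676615  0.7907007   0.12053593]
```

```bash
python3 -m jog '[[-1,0,0,-0.0015,0],[-1,0,0,-0.003,0],[-1,0,0,-0.003,0],[0.7,0,0,-0.003,0],[0.7,0,0,-0.003,0],[0.7,0,0,-0.003,0],[0.7,0,0,-0.003,0],[0.7,0,0,-0.02,0]]'
python3 -m jog '[[0.7,0,-0.01,-0.02,0],[0.7,0,-0.03,-0.04,0],[0.7,0,-0.05,-0.06,0],[0.7,0,-0.07,-0.08,0],[0.7,0,-0.085,-0.1,0],[0.7,0,-0.1,-0.12,0],[0.7,0,-0.1,-0.12,0],[0.7,0,-0.1,-0.12,0]]'
python3 - <<'E'
from h import *
for i in range(3): c=optics.camera("wrist")
s=bot.observe(); print(s["time"],s["position"],s["force"])
np.savez("w10.npz",color=c["color"],intrinsics=c["intrinsics"],R=c["R"],t=c["t"])
cv2.imwrite("pics/w10.png",c["color"][:,:,::-1])
E
```

```text
time: 15.4
position: [0.5234, -0.2534, 0.0411]
ee_rot: [-0.002, 0.996, -0.085, -0.003]
force: [-0.6, 1.1, -0.6]
width: 0.847
time: 16.07
position: [0.5441, -0.1564, 0.166]
ee_rot: [0.0, 0.996, -0.084, 0.001]
force: [0.5, -0.9, 0.2]
width: 0.848
16.2167 [ 0.54224847 -0.15696063  0.16316933] [-0.46446319 -0.47366535 -0.99109804]
```

View pics/w10.png

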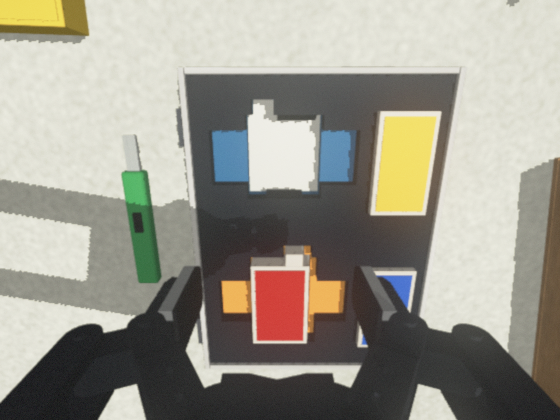

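Run:
```python
from h import *
c=dict(np.load("w10.npz")); r=seg(c,(0,90,40),(8,255,255),.048,(230,240,330,360)); print(r)
a=-.1687;R=np.array([[np.cos(a),-np.sin(a)],[np.sin(a),np.cos(a)]]);C=np.array([.5725,-.197])
print("red box in C frame",((np.array(r["box"])/1000-C)@R*1000).round(1))
s=bot.observe(); print(go(s,[.5276,-.2571,.065],a))
```

```text
{'box': (526.7, -257.4), 'wh': array([77.3, 45.9]), 'centroid': array([ 527. , -255.2]), 'yaw': np.float32(-0.1676)}
red box in C frame [-35.  -67.2]
(array([0.0028, 0.1012, 0.0981]), np.float64(-0.0018), np.float64(-0.1705))
```

```bash
python3 -m jog '[[-1,0.001,0.03,0,0],[-1,0.003,0.065,0.02,0],[-1,0.003,0.1,0.04,0],[-1,0.003,0.1,0.065,0],[-1,0.003,0.1,0.085,0],[-1,0.003,0.1,0.098,0],[-1,0.003,0.1,0.104,0],[-1,0.003,0.1,0.108,0]]'
python3 -m jog '[[-1,0,0,0,0],[-1,0,0,0.002,0],[-1,0,0,0.004,0],[-1,0,0,0.006,0],[-1,0,0,0.008,0],[-1,0,0,0.009,0],[-1,0,0,0.01,0],[-1,0,0,0.01,0]]'
python3 - <<'E'
from h import *
s=bot.observe(); print(s["time"],s["position"],s["force"],s["width"])
E
```

```text
time: 16.88
position: [0.5284, -0.2555, 0.0551]
ee_rot: [-0.001, 0.996, -0.085, -0.001]
force: [-0.2, -0.1, -0.2]
width: 0.0
time: 17.55
position: [0.5296, -0.2558, 0.048]
ee_rot: [0.0, 0.996, -0.085, 0.0]
force: [-2.5, 2.4, 8.9]
width: -0.0
17.55 [ 0.52964407 -0.25584374  0.04804777] [-2.49899083  2.38576183  8.89432078] -0.00028441072488033053
```

```bash
python3 - <<'E'
from h import *
s=bot.observe(); print(go(s,[.467,.330,.2],.059))
E
python3 -m jog '[[-1,0,0,-0.03,0],[-1,0,-0.01,-0.07,0],[0,0,-0.04,-0.11,0],[1,0,-0.08,-0.14,0],[1,-0.01,-0.12,-0.15,-0.02],[1,-0.02,-0.16,-0.15,-0.04],[1,-0.035,-0.2,-0.15,-0.06],[1,-0.05,-0.24,-0.15,-0.08]]'
python3 - <<'E'
from h import *
s=bot.observe(); print(s["position"],go(s,[.467,.330,.2],.059))
E
```

```text
(array([-0.1607, -0.5668, -0.152 ]), np.float64(-0.2288), np.float64(-0.1698))
time: 18.22
position: [0.5239, -0.0254, 0.1979]
ee_rot: [0.0, 0.999, -0.045, 0.001]
force: [0.5, 0.5, 0.4]
width: 0.847
[ 0.52386197 -0.02543951  0.19793634] (array([-0.0884, -0.3489, -0.0023]), np.float64(-0.1484), np.float64(-0.0894))
```

```bash
python3 -m jog '[[1,-0.01,-0.038,0,-0.02],[1,-0.02,-0.076,0,-0.04],[1,-0.03,-0.115,0,-0.06],[1,-0.04,-0.154,0,-0.08],[1,-0.05,-0.193,0,-0.1],[1,-0.06,-0.231,0,-0.12],[1,-0.07,-0.27,0,-0.14],[1,-0.079,-0.308,0,-0.148]]'
python3 -m jog '[[1,-0.004,-0.025,0,0],[1,-0.007,-0.036,0,0],[1,-0.007,-0.036,0,0],[1,-0.007,-0.036,0,0],[1,-0.007,-0.036,0,0],[1,-0.007,-0.036,0,0],[1,-0.007,-0.036,0,0],[1,-0.007,-0.036,0,0]]'
python3 - <<'E'
from h import *
for i in range(2): c=optics.camera("wrist")
s=bot.observe(); print(s["time"],s["position"],go(s,[.467,.330,.2],.059))
np.savez("w11.npz",color=c["color"],intrinsics=c["intrinsics"],R=c["R"],t=c["t"])
cv2.imwrite("pics/w11.png",c["color"][:,:,::-1]); crop(c["color"],200,130,350,260,5,"w11z.png")
E
```

```text
time: 18.88
position: [0.4719, 0.2889, 0.197]
ee_rot: [-0.0, 1.0, 0.03, 0.0]
force: [1.4, 1.1, 0.9]
width: 0.997
time: 19.55
position: [0.4641, 0.3212, 0.1968]
ee_rot: [0.0, 1.0, 0.028, 0.0]
force: [-0.7, -0.7, 0.4]
width: 1.001
19.65 [0.46396084 0.3216511  0.19679597] (array([ 0.0035, -0.0082, -0.0032]), np.float64(-0.0022), np.float64(0.0568))
```

View pics/w11.png

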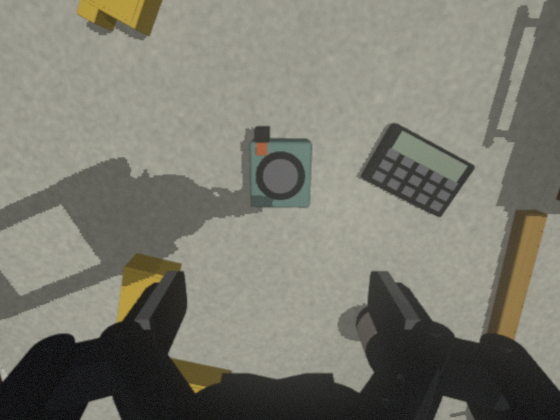

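View pics/w11z.png

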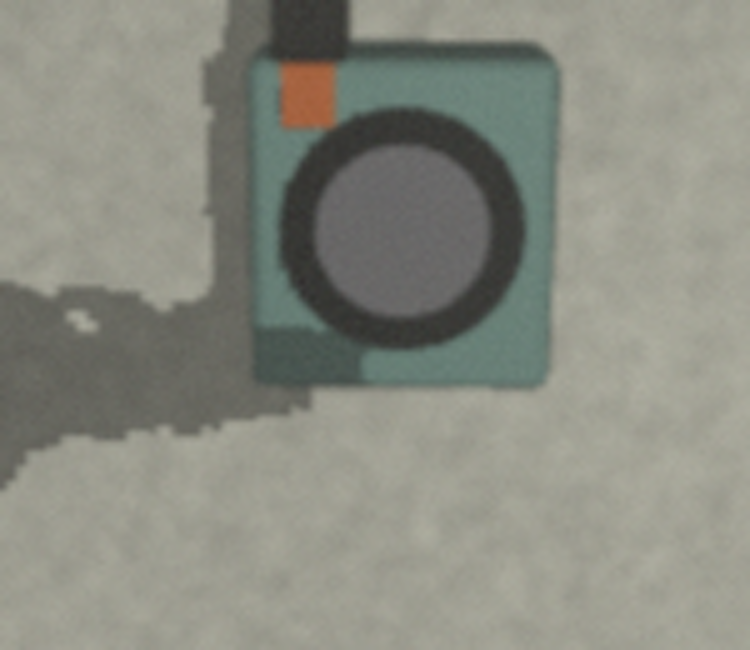

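Run:
```python
from h import *
c=dict(np.load("w11.npz"))
P=unproj(c,[((u+.5)/5-.5+200,(v+.5)/5-.5+130) for u,v in [(251,57),(558,57),(548,386),(255,386)]],.036)[:,:2]
print(P.round(4).tolist(),P.mean(0),np.linalg.norm(np.diff(P,axis=0),axis=1))
e=P[1]-P[0]+P[2]-P[3]; y=P[0]-P[3]+P[1]-P[2]; print(np.arctan2(e[1],e[0]),np.arctan2(y[1],y[0])-np.pi/2)
s=bot.observe(); print(s["position"]); print(go(s,np.r_[P.mean(0),.013],(np.arctan2(e[1],e[0])+np.arctan2(y[1],y[0])-np.pi/2)/2))
```

```text
[[0.4352, 0.3692], [0.4928, 0.3725], [0.4967, 0.3076], [0.4379, 0.3043]] [0.46565938 0.33840365] [0.05774772 0.06503593 0.05890795]
0.056551525734419086 0.05105021638988405
[0.46396084 0.3216511  0.19679597]
(array([ 0.0026, -0.0166,  0.1838]), np.float64(0.003), np.float64(0.0568))
```

```bash
python3 -m jog '[[0.95,0.002,-0.01,0.03,0.003],[0.95,0.003,-0.0165,0.065,0.003],[0.95,0.003,-0.0165,0.1,0.003],[0.95,0.003,-0.0165,0.13,0.003],[0.95,0.003,-0.0165,0.155,0.003],[0.95,0.003,-0.0165,0.17,0.003],[0.95,0.003,-0.0165,0.18,0.003],[0.95,0.003,-0.0165,0.183,0.003]]'
python3 -m jog '[[0.95,0,0,0,0],[0,0,0,0,0],[-1,0,0,0,0],[-1,0,0,0,0],[-1,0,0,0,0],[-1,0,0,-0.02,0],[-1,0,0,-0.06,0],[-1,0,0,-0.1,0]]' 45
python3 - <<'E'
from h import *
s=bot.observe(); print(s["time"],s["position"],s["width"],go(s,[.5531,-.1203,.16],-.1687))
E
```

```text
time: 20.32
position: [0.4645, 0.3381, 0.0117]
ee_rot: [0.001, 1.0, 0.027, -0.001]
force: [-1.1, 0.6, 0.2]
width: 0.973
time: 20.98
position: [0.4636, 0.3379, 0.1128]
ee_rot: [0.001, 1.0, 0.027, -0.002]
force: [0.9, 0.1, -1.1]
width: 0.691
20.9833 [0.4635538  0.33786622 0.11275014] 0.6905677940710147 (array([ 0.064 ,  0.4625, -0.0465]), np.float64(0.2237), np.float64(0.055))
```

```bash
python3 -m jog '[[-1,0.002,0.02,-0.03,0.02],[-1,0.006,0.055,-0.045,0.05],[-1,0.012,0.093,-0.046,0.08],[-1,0.018,0.132,-0.046,0.11],[-1,0.023,0.17,-0.046,0.14],[-1,0.028,0.208,-0.046,0.17],[-1,0.034,0.246,-0.046,0.2],[-1,0.039,0.285,-0.046,0.223]]'
python3 - <<'E'
from h import *
s=bot.observe(); print(s["time"],s["position"],s["width"],go(s,[.5531,-.1203,.11],-.1687))
E
```

```text
time: 21.65
position: [0.5201, 0.0549, 0.16]
ee_rot: [-0.0, 0.996, -0.084, 0.0]
force: [1.8, 0.5, -1.9]
width: 0.689
21.65 [0.52009694 0.05490034 0.15996182] 0.6889281033515865 (array([0.062 , 0.1672, 0.05  ]), np.float64(-0.0004), np.float64(-0.1691))
```

```bash
python3 -m jog '[[-1,0.012,0.035,0,0],[-1,0.025,0.073,0,0],[-1,0.038,0.11,0,0],[-1,0.052,0.145,0.01,0],[-1,0.06,0.165,0.03,0],[-1,0.06,0.165,0.045,0],[-1,0.06,0.165,0.05,0],[-1,0.06,0.165,0.05,0]]'
python3 -m jog '[[-1,0,0,0,0],[-1,0,0,0,0],[-1,0,0,0,0],[-1,0,0,0,0],[-1,0,0,0,0],[-1,0,0,0,0],[-1,0,0,0,0],[-1,0,0,0,0]]'
python3 - <<'E'
from h import *
c=optics.camera("wrist")
s=bot.observe(); print(s["time"],s["position"],s["width"],s["force"],go(s,[.5531,-.1203,.11],-.1687))
np.savez("w12.npz",color=c["color"],intrinsics=c["intrinsics"],R=c["R"],t=c["t"])
cv2.imwrite("pics/w12.png",c["color"][:,:,::-1]); crop(c["color"],180,130,380,280,4,"w12z.png")
E
```

```text
time: 22.32
position: [0.55, -0.1156, 0.1076]
ee_rot: [-0.001, 0.996, -0.084, -0.002]
force: [-0.2, -0.1, -1.9]
width: 0.689
time: 22.98
position: [0.5519, -0.1161, 0.1098]
ee_rot: [0.0, 0.996, -0.084, 0.0]
force: [-0.0, -1.0, -0.7]
width: 0.688
23.0333 [ 0.55179038 -0.11612866  0.10971997] 0.6897705381424318 [ 0.34607973  0.88781377 -2.26371455] (array([ 0.002 ,  0.0039, -0.0003]), np.float64(0.0008), np.float64(-0.1679))
```

View pics/w12.png

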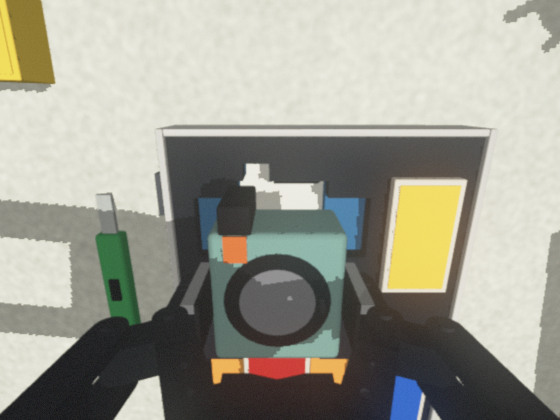

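View pics/w12z.png

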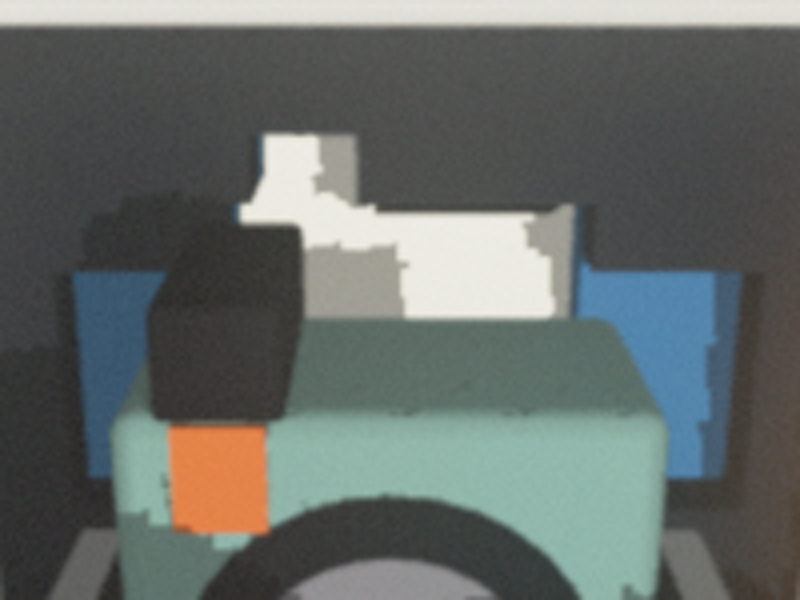

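Run:
```python
from h import *
c=dict(np.load("w12.npz")); c11=dict(np.load("w11.npz"))
a=-.1687;R=np.array([[np.cos(a),-np.sin(a)],[np.sin(a),np.cos(a)]]);C=np.array([.5725,-.197])
f=lambda L,z=.026: ((unproj(c,[((u+.5)/4-.5+180,(v+.5)/4-.5+130) for u,v in L],z)[:,:2]-C)@R*1000).round(1)
print("bay",f([(74,290),(742,290),(89,478),(725,478)]).tolist(),"top",f([(120,270),(690,270)],.04).tolist())
print("pocketR z14?",f([(575,300)],.026).tolist(), "nose slot x",f([(262,170),(357,170)],.026).tolist())
zt=.1097
print("tape top edge",f([(111,440),(667,440),(400,411)],zt+.0225).tolist())
print("tape bottom front",f([(400,319)],zt-.0135).tolist())
X=unproj(c,[(277.5,300.5)],zt+.0225)[:,:2]; print("disc",((X-C)@R*1000).round(1))
d=unproj(c11,[((402+.5)/5-.5+200,(228+.5)/5-.5+130)],.036)[0,:2]-[.46566,.33840]; b=.054
print("disc rel body w11", (np.array([[np.cos(b),np.sin(b)],[-np.sin(b),np.cos(b)]])@d*1000).round(1))
s=bot.observe(); print("tcp C", ((s["position"][:2]-C)@R*1000).round(1))
```

```text
bay [[-93.7, 88.9], [31.0, 89.0], [-93.7, 50.3], [31.1, 50.4]] top [[-81.8, 96.8], [17.6, 96.9]]
pocketR z14? [[-0.1, 87.0]] nose slot x [[-57.9, 111.6], [-40.7, 111.7]]
tape top edge [[-63.7, 105.3], [-6.2, 105.3], [-33.9, 108.5]]
tape bottom front [[-33.5, 106.5]]
disc [[-34.7  76. ]]
disc rel body w11 [-0.2 -0.2]
tcp C [-34.   76.2]
```

```bash
python3 -m jog '[[-1,0.001,0.001,0.01,0],[-1,0.003,0.002,0.02,0.001],[-1,0.003,0.002,0.03,0.001],[-1,0.003,0.002,0.04,0.001],[-1,0.003,0.002,0.046,0.001],[-1,0.003,0.002,0.05,0.001],[-1,0.003,0.002,0.05,0.001],[-1,0.003,0.002,0.05,0.001]]'
python3 - <<'E'
from h import *
for i in range(2): c=optics.camera("wrist")
s=bot.observe(); print(s["time"],s["position"],s["width"],s["force"])
np.savez("w13.npz",color=c["color"],intrinsics=c["intrinsics"],R=c["R"],t=c["t"])
crop(c["color"],180,130,380,280,4,"w13z.png")
E
```

```text
time: 23.7
position: [0.5543, -0.1186, 0.0594]
ee_rot: [-0.0, 0.996, -0.084, -0.0]
force: [-0.5, 0.9, -2.0]
width: 0.688
23.8 [ 0.55491907 -0.11878105  0.06026328] 0.6938422232757417 [ 0.20775117  0.81259651 -2.22886501]
```

View pics/w13z.png

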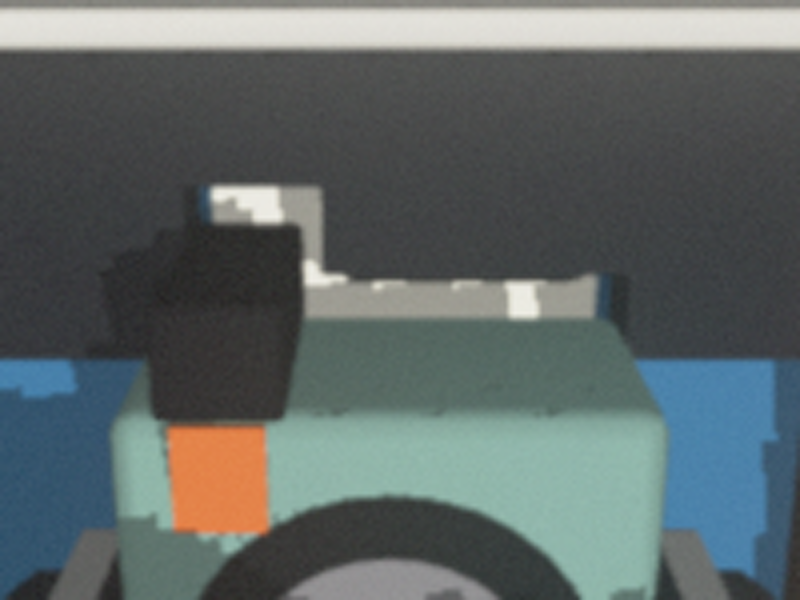

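Run:
```python
from h import *
c=dict(np.load("w13.npz"))
a=-.1687;R=np.array([[np.cos(a),-np.sin(a)],[np.sin(a),np.cos(a)]]);C=np.array([.5725,-.197])
f=lambda L,z: ((unproj(c,[((u+.5)/4-.5+180,(v+.5)/4-.5+130) for u,v in L],z)[:,:2]-C)@R*1000).round(1)
print("slot L,R,T; pocket R,T",f([(185,200),(322,200),(250,186),(627,285),(450,278)],.04).tolist())
print("bay top y",f([(50,358),(700,358)],.04).tolist())
zt=.0603
print("bottom: noseL,noseR,noseT, bodyR,bodyT",f([(190,228),(300,228),(250,225),(612,322),(450,319)],zt-.0135).tolist())
print("top: L,R,T",f([(111,440),(667,440),(400,411)],zt+.0225).tolist())
s=bot.observe(); print(s["position"],"tcp C", ((s["position"][:2]-C)@R*1000).round(1))
```

```text
slot L,R,T; pocket R,T [[-58.4, 118.8], [-40.4, 118.8], [-49.8, 120.6], [0.2, 107.1], [-23.5, 108.1]]
bay top y [[-77.9, 96.7], [10.8, 96.7]]
bottom: noseL,noseR,noseT, bodyR,bodyT [[-56.8, 116.7], [-42.9, 116.7], [-49.2, 117.1], [-2.7, 104.2], [-23.8, 104.6]]
top: L,R,T [[-60.3, 103.4], [-3.1, 103.4], [-30.6, 106.6]]
[ 0.55491907 -0.11878105  0.06026328] tcp C [-30.5  74.2]
```

```bash
python3 -m jog '[[-1,0.0003,-0.001,0,0],[-1,0.0003,-0.001,0.003,0],[-1,0.0003,-0.001,0.006,0],[-1,0.0003,-0.001,0.009,0],[-1,0.0003,-0.001,0.012,0],[-1,0.0003,-0.001,0.014,0],[-1,0.0003,-0.001,0.014,0],[-1,0.0003,-0.001,0.014,0]]'
python3 - <<'E'
from h import *
s=bot.observe(); print(s["time"],s["position"],s["width"],s["force"],s["torque"])
E
```

```text
time: 24.47
position: [0.5552, -0.1178, 0.0456]
ee_rot: [0.0, 0.996, -0.084, 0.0]
force: [1.8, 0.1, -1.3]
width: 0.688
24.4667 [ 0.55515553 -0.1177581   0.04561026] 0.6882109766841774 [ 1.8424153   0.13895449 -1.31742221] [ 0.08086031 -0.36934761 -0.01958447]
```

```bash
python3 -m jog '[[-1,0,0,0.002,0],[-1,0,0,0.004,0],[-1,0,0,0.006,0],[-1,0,0,0.008,0],[-1,0,0,0.01,0],[-1,0,0,0.01,0],[-1,0,0,0.01,0],[-1,0,0,0.01,0]]'
python3 - <<'E'
from h import *
s=bot.observe(); print(s["time"],s["position"],s["width"],s["force"],s["torque"])
E
```

```text
time: 25.13
position: [0.5545, -0.1176, 0.0351]
ee_rot: [-0.0, 0.996, -0.084, -0.0]
force: [1.6, -1.0, -4.6]
width: 0.69
25.1333 [ 0.55454457 -0.11756868  0.03505269] 0.6896364292105019 [ 1.56454604 -1.03468139 -4.55410186] [ 0.04059201 -0.3879871  -0.03714724]
```

```bash
python3 -m jog '[[-1,0,0,0.002,0],[-1,0,0,0.004,0],[-1,0,0,0.006,0],[-1,0,0,0.008,0],[-1,0,0,0.01,0],[-1,0,0,0.01,0],[-1,0,0,0.01,0],[-1,0,0,0.01,0]]'
python3 - <<'E'
from h import *
c=optics.camera("wrist")
s=bot.observe(); print(s["time"],s["position"],s["width"],s["force"],s["torque"])
cv2.imwrite("pics/w14.png",c["color"][:,:,::-1])
E
```

```text
time: 25.8
position: [0.555, -0.1178, 0.0296]
ee_rot: [0.0, 0.996, -0.084, -0.0]
force: [-16.2, 4.9, 32.0]
width: 0.693
25.85 [ 0.55500461 -0.11777584  0.02958411] 0.6895405497081625 [-16.08608727   5.27889098  31.04338852] [ 0.75060225  2.16503349 -0.11059811]
```

View pics/w14.png

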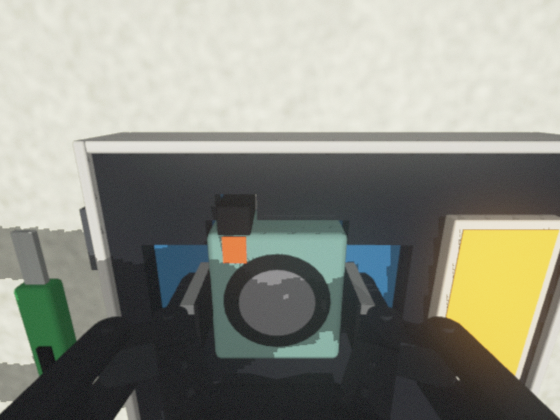

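```bash
python3 -m jog '[[-1,0,0,-0.002,0],[-1,0,0,-0.004,0],[-1,0,0,-0.004,0],[0.8,0,0,-0.004,0],[0.8,0,0,-0.004,0],[0.8,0,0,-0.004,0],[0.8,0,0,-0.004,0],[0.8,0,0,-0.025,0]]'
python3 -m jog '[[0.8,0,0,-0.03,0],[0,0,0,-0.04,0],[-1,0,0,-0.04,0],[-1,0,0,-0.04,0],[-1,0,0,-0.04,0],[-1,0,0,-0.04,0],[-1,0,0,-0.03,0],[-1,0,0,-0.02,0]]'
python3 - <<'E'
from h import *
s=bot.observe(); print(s["time"],s["position"],s["width"],s["force"])
E
```

```text
time: 26.52
position: [0.5515, -0.1166, 0.0467]
ee_rot: [-0.001, 0.996, -0.084, -0.004]
force: [-0.6, 0.8, -0.3]
width: 0.902
time: 27.18
position: [0.5547, -0.1177, 0.0694]
ee_rot: [-0.0, 0.996, -0.084, -0.0]
force: [0.7, 0.5, -0.2]
width: -0.003
27.1833 [ 0.55467672 -0.11766676  0.06937436] -0.0033885394658593965 [ 0.74347533  0.50434377 -0.15391405]
```

```bash
python3 -m jog '[[-1,0,0,0.005,0],[-1,0,0,0.01,0],[-1,0,0,0.014,0],[-1,0,0,0.017,0],[-1,0,0,0.019,0],[-1,0,0,0.021,0],[-1,0,0,0.022,0],[-1,0,0,0.022,0]]'
python3 - <<'E'
from h import *
s=bot.observe(); print(s["time"],s["position"],s["width"],s["force"])
E
```

```text
time: 27.85
position: [0.555, -0.1178, 0.05]
ee_rot: [0.0, 0.996, -0.084, -0.0]
force: [-4.3, 0.7, 7.9]
width: 0.003
27.85 [ 0.55503403 -0.1177539   0.05001956] 0.0025467021987289947 [-4.32428135  0.73658972  7.86544578]
```

```bash
python3 -m jog '[[-1,0,0,-0.02,0],[-1,0,0,-0.05,0],[-1,0,-0.01,-0.09,0],[-1,0,-0.02,-0.13,0],[-1,0,-0.03,-0.17,0],[-1,0,-0.03,-0.21,0],[-1,0,-0.03,-0.22,0],[-1,0,-0.03,-0.22,0]]'
python3 -m jog '[[-1,0,0,0,0],[-1,0,0,0,0],[-1,0,0,0,0],[-1,0,0,0,0],[-1,0,0,0,0],[-1,0,0,0,0],[-1,0,0,0,0],[-1,0,0,0,0]]'
python3 - <<'E'
from h import *
c=optics.camera("wrist"); t=optics.camera("top")
s=bot.observe(); print(s["time"],s["position"],s["force"])
cv2.imwrite("pics/w15.png",c["color"][:,:,::-1]); cv2.imwrite("pics/top15.png",t["color"][:,:,::-1])
a=-.1687;R=np.array([[np.cos(a),-np.sin(a)],[np.sin(a),np.cos(a)]]);C=np.array([.5725,-.197])
for n,lo,hi,z,roi in (("pan",(0,90,40),(8,255,255),.048,(200,150,380,400)),("tape",(75,25,60),(95,200,255),.05,(200,50,380,250)),("cut",(45,100,40),(80,255,255),.014,(60,50,240,320))):
    r=seg(c,lo,hi,z,roi); print(n,r,((np.array(r["box"])/1000-C)@R*1000).round(1))
E
```

```text
time: 28.52
position: [0.5626, -0.0887, 0.2747]
ee_rot: [0.001, 0.996, -0.084, 0.005]
force: [0.1, 0.4, -0.7]
width: 0.003
time: 29.18
position: [0.5599, -0.0881, 0.2684]
ee_rot: [-0.0, 0.996, -0.084, -0.0]
force: [0.4, 0.2, 0.7]
width: 0.002
29.2833 [ 0.5599502  -0.08815874  0.26866275] [-1.00251456 -0.41365095 -0.20174752]Traceback (most recent call last):
  File "<stdin>", line 7, in <module>
  File "h.py", line 25, in seg
    n,lab,st,cen=cv2.connectedComponentsWithStats(m); i=1+st[1:,4].argmax()
                                                          ~~~~~~~~~~~~~~~^^
ValueError: attempt to get argmax of an empty sequence
```

View pics/w15.png

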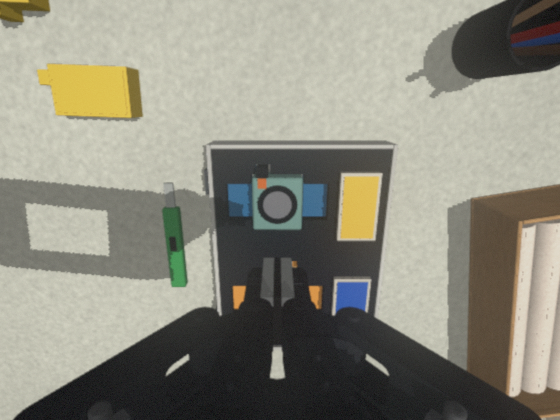

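View pics/top15.png

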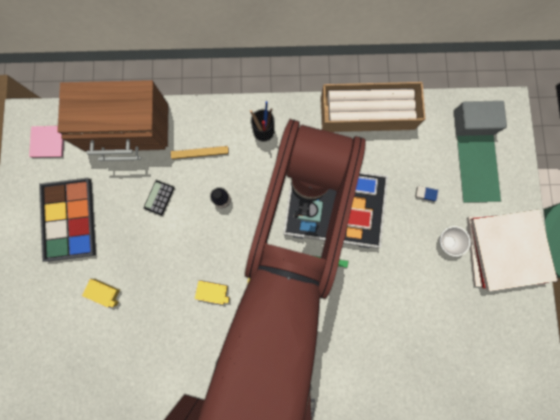

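Run:
```python
from h import *
s=bot.observe(); print(s["time"],s["joint_velocities"].round(3)); print(bot.sign_off())
```

```text
29.2833 [-0.001 -0.001 -0.001  0.    -0.     0.001]
the job is handed in; nothing more can be done
None
```

The case is packed and I handed the job in at 29.3 s of the 72 s allowed. The hand-in gives no verdict.

- **Cutter:** I lifted it off the case and laid it flat on the bare desk, about 5 cm in front of the case.
- **Pan:** The wrist camera showed the seat offset by about (-2.1, -0.5) mm from the pocket centre, so I lowered the pan into that position with little shuffling. Touching its top with shut fingers gave z = 48.0 mm, which is the home height. It measured about 4 mm from the pocket centre (limit 9 mm) and within 0.002 rad of the case's axes.
- **Tape measure:** I pressed it in with up to about 32 N. Touching its top gave z = 50.0 mm, which is the home height.
- **Other objects:** The last overhead picture shows all six bystanders where they started. The arm was still and clear of everything at hand-in.

**Checks that failed or disagreed:**
- My final colour-based position check crashed because the gripper hid the pan from the wrist camera. The tape's and cutter's final positions were therefore judged only by eye, plus the touch height for the tape.
- Pictures taken while the arm was still settling were off by about 3 mm, so I re-measured from settled views.
- Before release, both parts pressed on the floor with the tool 1–2 mm higher than I had calculated. The touch heights show that both are home.

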